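# Open, load and lock a curing box for cement test bars

## Task

Lift the cover off the curing box and set it aside on the free bench to the right, lay all the cement test bars from the bench flat in the box's tray, and lower the cover back gently and level onto the two pins until it sits flush. Then take the latch rod from its stand, push it down through the slot in the cover until the hidden latch tab is fully down, and put the rod back upright in its stand, leaving the other lab things where they are.

Things in the scene. Friction and masses are not known exactly. Their poses are not given: they have to be found in the camera images.
- curing_box: Aluminium open-topped box fixed to the bench, 180 (x) x 270 (y) x 44 mm high to its rim; origin at the centre of its underside. From front to back along its x: front wall, tray, cross wall, latch well (42 x 60 mm, centre x = +64), dark bolt guide (to x = +123, 58 mm high). Seated, the cover rests on the rim, its axes the same way as the box's and cover_under 44 mm above this origin.
- box_tray (a point): Centre of the tray's floor, 8 mm above the bench, axes as the box's. The tray is free over x +-55 mm, y +-110 mm about this point and 36 mm deep. Bars along its x at y = -60, 0 and +60 mm leave 36 mm between them for a finger (open the fingers only part way); any flat lay-out inside will do.
- bar1_mid (a point): Centre of a grey cement test bar, 80 x 24 x 24 mm, 0.11 kg, its length along x, with a short steel stud (8 mm diameter, 6 mm) drawn on each end. It starts lying flat on the bench. Two or three bars are present; an absent one reads None.
- bar2_mid (a point): Centre of a grey cement test bar, 80 x 24 x 24 mm, 0.11 kg, its length along x, with a short steel stud (8 mm diameter, 6 mm) drawn on each end. It starts lying flat on the bench. Two or three bars are present; an absent one reads None.
- bar3_mid (a point): Centre of a grey cement test bar, 80 x 24 x 24 mm, 0.11 kg, its length along x, with a short steel stud (8 mm diameter, 6 mm) drawn on each end. It starts lying flat on the bench. Two or three bars are present; an absent one reads None.
- pin_a (a point): Tip of a steel locating pin, 12 mm diameter, standing 28 mm above the box rim (72 mm above the bench) at x = -20, y = +122.5 mm of the box; the top 7 mm is coned.
- pin_b (a point): Tip of the other locating pin, the same, at y = -122.5 mm.
- cover_under (a point): Centre of the underside of the loose cover, a grey plastic plate 180 (x) x 280 (y) x 6 mm, 0.55 kg, z up through it; it starts seated on the box, unlocked. Two square pin holes, 15 mm wide, at x = -20, y = +-122.5 mm, and a slot near the +x edge (cover_slot). It fits one way round only: slot over the latch well.
- aside (a point): A point on the bench to the robot's right of the box (bench height), centre of a free patch about 190 (x) x 300 mm (y) where the cover can be laid flat for a while, its axes along the bench's; use of this very place is not demanded.
- cover_grip (a point): Centre of the cover's black handle bar, 44 mm above the plate's underside, right over the cover's centre. The bar is 110 mm along the cover's y, 16 mm wide (x) and 14 mm high, with 31 mm free height between it and the plate and 80 mm clear between its two posts.
- cover_slot (a point): Centre of the slot's mouth in the cover's top face, at x = +64, y = 0, 6 mm above the underside. The slot is 14 mm wide in x, 28 mm long in y and goes right through. With the cover seated, the latch tab (when up) lies 14 mm below the plate's underside, under the slot.
- latch (a joint): Travel of the hidden latch tab in m: 0 = up (unlocked), 0.012 = fully down (locked). It moves straight down against about 7 to 8 N of friction and stays where it is left. Going down it drives the steel bolt at the box's back 18 mm forward over the edge of the seated cover. Press it only with the rod, once the cover is on.
- latch_top (a point): Centre of the top face of the steel latch tab (34 x 50 mm), in the latch well; 30 mm above the bench when up, 18 mm when fully down.
- rod_grip (a point): Centre of the latch rod's flat-sided black handle: 30 (x) x 16 (y) x 55 mm high (z); pinch it across y. Below it a flange (40 mm diameter, 5 mm thick), then a round steel shaft, 9 mm diameter, 85 mm long. z points from tip to handle. 0.09 kg; it starts hanging upright in its stand.
- rod_tip (a point): Centre of the lower end of the rod's shaft, 117.5 mm below the handle's centre and 85 mm below the flange's underside; axes as the handle's.
- stand_top (a point): Centre of the opening in the top of the white rod stand, fixed to the bench (60 x 60 mm, 100 mm high, on a 90 mm foot). The opening is 21 mm square and 92 mm deep; the rod hangs in it with its flange resting on the top, so its tip is then 85 mm below this point.
- beaker: Glass beaker, 64 mm wide, 85 mm high; origin at its foot. Not part of the job.
- reagent: Brown glass bottle, 60 mm wide, 130 mm high; origin at its foot. Not part of the job.
- jar: White jar, 64 mm wide, 75 mm high; origin at its foot. Not part of the job.
- spatula: Lab spatula, 190 mm long, lying along its x. Not part of the job.
- weight: Brass weight with a knob, 44 mm wide, 62 mm high; origin at its foot. Not part of the job.
- dish: White ceramic dish, 90 mm wide, 25 mm high; origin at its foot. Not part of the job.
Mind the look-alikes: they are no part of the job. What is shaped like the part that bears bar3_mid but pink is not meant. What is shaped like the part that bears bar1_mid but turquoise or yellow is not meant.

How it is judged:
By the outcome, as a careful person would: the job done as asked, in the order asked, and still so for the second after the job is handed in, with the robot touching nothing.
Of bar1, bar2, bar3 only 2 to 3 are there at a start; the rules pass over those that are not, and their reading is None.
At some moment in a run one of bar1, bar2, bar3 may be knocked a few centimetres aside while the robot is not near it.
It also fails if it takes over 210 s, if anything falls off the work surface, if the arm or the gripper's body presses on something with over 40 N, if the wrist force passes 120 N, or if a joint passes its speed limit or range.

## Robot

A 6-joint arm with a two-finger parallel gripper is mounted at the origin on the work surface. World frame = base frame: x ahead of the robot, y to its left, z up, the work surface at z = 0. Lengths are in mm, angles in rad, forces in N, time in s.
With the tool pointing down it reaches from about 275 to 750 mm from the base axis. Payload 10.2 kg.
Tool frame: the origin (TCP) lies between the finger pads; the fingertips stand 17 mm ahead of it and the grasp point (between the pads) lies 2 mm behind it (tips_ahead is the distance from the TCP to the fingertips, in mm); z points along the fingers, y is the line along which they close (so a half turn about z gives the same grasp; the last joint's range is limited). The gripper opens to 85 mm and grips with 20 to 120 N. Pads are 22 mm wide; open, the fingers measure 114 mm over their backs; the gripper's body (76 mm by 85 mm) begins 54 mm behind the grasp point. The pads swing forward as they close: fully open they stand 13 mm farther back than shut.
Start: joints at [0.966, 0.313, 1.498, -0, 1.331, -0.223], TCP at [195.623, 487.199, 210.894] pointing down, gripper open.
Joint ranges: [-2.94, 2.94], [-0.97, 2.17], [0.19, 2.56], [-1.23, 4.37], [0.02, 3.11], [-2.88, 2.88]. Speed limits (rad/s): [2.39, 2.39, 3.01, 3.14, 3.14, 3.14].

## Interface

Orientations are given as a unit quaternion [w, x, y, z].
In Python, from rig import sense, capture, finish_job, boxes_of, tips_ahead gives the robot as it stands.
- The arm moves only by the tool drive_tool, never from a script. Its argument "commands" is text: rows parted by semicolons, each of 7 numbers parted by spaces: the shift along the world's x, y, z in units of 0.1 m (1.0 is 0.1 m), then the turn, a rotation vector about the world's x, y, z in units of pi/4 rad (1.0 is pi/4 rad), then the opening in per cent of the stroke, from 0 (shut) to 100 (fully open). A call has 1 to 20 rows; each row shifts and turns the commanded pose from where the row before left it; what a row does not reach is not made up. A row lasts 1/12 s, in which the tool goes at most 41.7 mm and 7.16 degrees, less where a joint would pass 70% of its speed; a pose out of reach is approached as far as the arm can. A call with a number of a shift or a turn outside -1 to 1 is refused whole. A call with a gripper value outside its range is refused whole. The fingers move at their own pace and stop on an object; "force" is the grip in N (left out, the last holds). Time passes only in rows, so rows that do not move let the fingers close. It gives the time, the measured TCP pose, the force, the opening and the grip force at its end, in the units of the state.
- sense(): the state, without advancing time (a new reading comes with each control period).
- capture(name): name is "scene" or "top" or "wrist"; returns a dict with "pixels" (420x560x3 uint8, blue, green, red), "fov_y" (degrees; the focal length in pixels is half the picture's height over the tangent of half this angle, whatever the lens; pixels are square), "cx", "cy" (the principal point, pixels), "position" and "attitude" of the camera in the world; the wrist camera has in their place "tool_from_camera" (4x4, takes a point from camera to tool coordinates, whose origin is the TCP and whose axes are the flange's). Camera axes: x right, y down, z forward; pixel columns grow to the right and rows downward; lengths in mm; the calibration is good to about 2 mm. A picture is of the moment at which its call begins: read the wrist's pose just before it. There is no depth.
- finish_job(): hands the job in; it is judged then, once.
Trained networks look in a picture, given as the dict that the camera call returned (one of the last four; its "shot" number tells which), for a name from the list of things; names that differ only in an ending like _2 or _b are one class to them, and where a whole thing is asked for, a point or a joint stands for the part that bears it (a point fixed in the world has none). Each returns a list of dicts, best first, with "confidence" (0 to 1); they miss things now and then, are a little off and sometimes report something else, mostly with a low value. They report only what shows in the picture. A call takes as long as a camera call. They do not tell look-alikes from the thing itself.
- boxes_of(picture, name): "position" ([column, row] in pixels, amid what is visible of it).
The state is a dict: "time_s": time; "joints": joint angles; "dq": joint speeds; "tau": joint torques, N m; "eef_pos": TCP position; "ee_rot": TCP orientation; "force": force on the tool from outside, world axes, zero at the start; "wrist_torque": the same for the moment, N m; "grip_width": opening from 0.0 (shut) to 1.0 (fully open); "grip_force": force on a finger pad.
Only numpy, scipy, OpenCV 4.12 (cv2) and the standard library are available. Lean on these libraries where they do the work, as an engineer would, in place of code of your own. Each camera call takes 0.05 s, during which the arm holds its last target. There are 200 camera calls.

## Working session

There is one attempt and no reset: what is moved stays moved. The work goes in short steps, Python scripts to look and compute and a tool call to move; the robot and the scene stay as the last step left them, time stands still between calls to the robot, and variables do not carry over. Pictures are saved under pics/ and viewed, at most 14 in all, crops included, and the job is handed in when it is done.

Besides the shell and the picture viewer there is one more tool, called after "Emit:" by a JSON object that holds its "op" and its "data". drive_tool: Moves the arm, as the interface text tells. Shifts and turns lie within -1 to 1; 1 stands for 0.1 m of shift or pi/4 rad of turn. Its arguments: {"type":"object","properties":{"commands":{"type":"string"},"force":{"type":"number"}},"required":["commands"]}

```bash
ls; mkdir -p pics; python3 - <<'E'
from rig import *
import cv2
s=sense();print(s)
for n in("scene","top"):
    c=capture(n);cv2.imwrite(f"pics/{n}0.png",c["pixels"]);print({k:v for k,v in c.items() if k!="pixels"})
    for o in("bar1_mid","cover_grip","cover_slot","rod_grip","stand_top","pin_a","curing_box","cover_under"):
        print(o,[([round(v) for v in b["position"]],round(b["confidence"],2)) for b in boxes_of(c,o)])
E
```

```text
pics
{'time_s': 0.0, 'joints': array([ 9.65603394e-01,  3.13509656e-01,  1.49841540e+00,  6.12195304e-06,
        1.33101263e+00, -2.23369605e-01]), 'dq': array([-1.11423149e-03, -2.05759815e-03, -5.67123277e-04,  1.95851067e-03,
        1.58302917e-05, -1.39334636e-03]), 'tau': array([-3.50692553e-04, -4.12267900e+01, -2.59740347e+01, -1.77770071e-04,
        4.19085860e-03, -1.85671365e-05]), 'eef_pos': array([195.45543507, 486.96183481, 210.31273614]), 'ee_rot': array([-2.73430368e-04,  1.89754747e-01,  9.81831291e-01, -6.14427648e-04]), 'force': array([ 0.0558815 ,  0.44664272, -0.07519516]), 'wrist_torque': array([ 0.01593277,  0.00723728, -0.03676728]), 'grip_force': 0.0, 'grip_width': 0.9976228858591698}
{'fov_y': 50.81215534873641, 'cx': 275.07256794200055, 'cy': 202.42787517717608, 'position': array([1171.08990585, -571.71140971,  823.05644944]), 'attitude': array([-0.39075008,  0.83367036,  0.34864297, -0.17537442]), 'shot': 1}
bar1_mid [([254, 184], 0.85), ([224, 207], 0.64), ([302, 187], 0.62), ([200, 278], 0.2)]
cover_grip [([269, 235], 0.89)]
cover_slot [([267, 235], 0.87)]
rod_grip [([197, 279], 0.76), ([286, 264], 0.63)]
stand_top [([204, 309], 0.68)]
pin_a [([288, 262], 0.92)]
curing_box [([285, 267], 0.75)]
cover_under [([271, 239], 0.91)]
{'fov_y': 57.24624737548748, 'cx': 274.1029362584647, 'cy': 211.5691878248676, 'position': array([ 397.67761722,   18.76133427, 1066.96543687]), 'attitude': array([ 0.03969808, -0.70378914,  0.70768596, -0.04780679]), 'shot': 2}
bar1_mid [([232, 280], 0.79), ([198, 240], 0.55)]
cover_grip [([280, 199], 0.93)]
cover_slot [([284, 197], 0.86)]
rod_grip [([381, 170], 0.74), ([285, 198], 0.64), ([190, 191], 0.55)]
stand_top [([371, 182], 0.92)]
pin_a [([276, 159], 0.75), ([104, 226], 0.64)]
curing_box [([280, 159], 0.61)]
cover_under [([282, 200], 0.59)]
```

```bash
python3 - <<'E'
import cv2
for n in("scene","top"):
    i=cv2.imread(f"pics/{n}0.png");cv2.imwrite(f"pics/{n}0b.png",cv2.resize(i,(800,600),interpolation=cv2.INTER_CUBIC))
E
```

```text
(no output)
```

View pics/top0b.png

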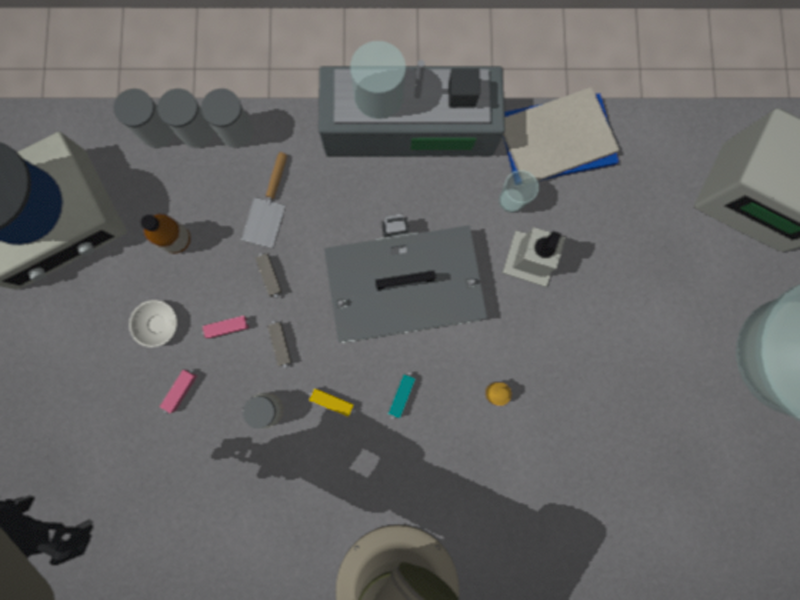

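View pics/scene0b.png

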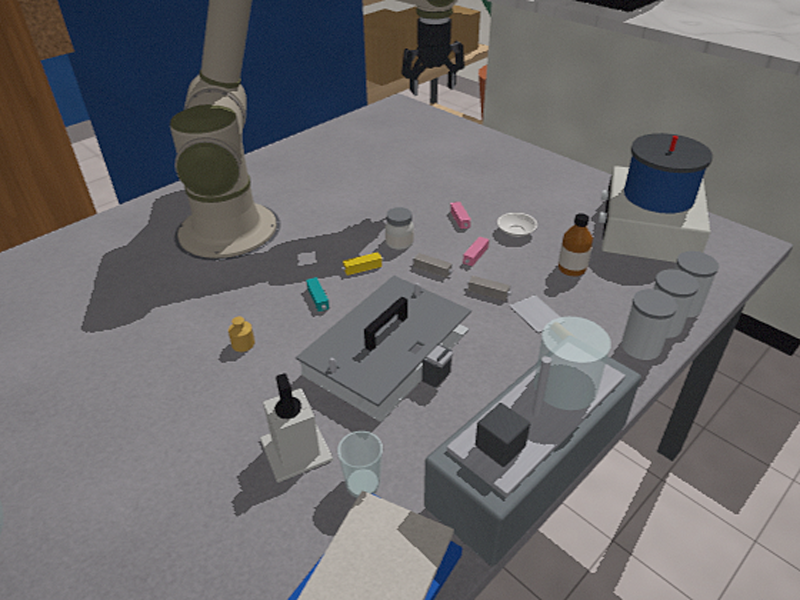

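The top view shows two grey bars at (269,275) and (279,344) in the 800-px picture. The pink, yellow and turquoise bars are look-alikes. The covered box is at (408,285), the rod and stand at (540,250), and the weight at (498,393). There is free bench on the right around (640,330).

```bash
cat > h.py <<'E'
import numpy as np, cv2
from scipy.spatial.transform import Rotation as R
from rig import *
def rot(q): return R.from_quat(np.roll(q,-1))
def shot(n):
    s=sense();c=capture(n)
    if n=="wrist":
        T=np.eye(4);T[:3,:3]=rot(s["ee_rot"]).as_matrix();T[:3,3]=s["eef_pos"];T=T@c["tool_from_camera"]
        c["P"]=T[:3,3];c["M"]=T[:3,:3]
    else: c["P"]=c["position"];c["M"]=rot(c["attitude"]).as_matrix()
    c["f"]=210/np.tan(np.radians(c["fov_y"])/2);return c
def ray(c,u,v,z):
    d=c["M"]@[(u-c["cx"])/c["f"],(v-c["cy"])/c["f"],1];return c["P"]+d*(z-c["P"][2])/d[2]
def proj(c,p):
    q=(np.atleast_2d(p)-c["P"])@c["M"];return np.c_[c["cx"]+c["f"]*q[:,0]/q[:,2],c["cy"]+c["f"]*q[:,1]/q[:,2]]
def yaw(): return rot(sense()["ee_rot"]).as_matrix()
E
python3 - <<'E'
from h import *
c=shot("top");k=.7
for n,u,v,z in[("barA",269,275,12),("barB",279,344,12),("grip",405,280,95),("c1",326,248,50),("c2",472,227,50),("c3",497,318,50),("c4",338,341,50),("h1",376,284,95),("h2",435,276,95),("pinL",344,302,72),("pinR",473,282,72),("rod",547,243,130),("weight",498,393,30),("beaker",515,195,30),("right",740,350,0),("spat",262,222,0),("slot",400,250,50)]:
    print(n,ray(c,u*k,v*k,z).round())
c["pixels"]
i=c["pixels"][130:260,200:420];cv2.imwrite("pics/c1.png",cv2.resize(i,None,fx=3.6,fy=3.6,interpolation=cv2.INTER_CUBIC))
w=shot("wrist");print(w["tool_from_camera"],w["fov_y"])
E
```

```text
barA [583. 244.  12.]
barB [450. 222.  12.]
grip [559. -17.  95.]
c1 [628. 130.  50.]
c2 [ 668. -147.   50.]
c3 [ 494. -189.   50.]
c4 [453. 106.  50.]
h1 [552.  35.  95.]
h2 [566. -71.  95.]
pinL [522.  94.  72.]
pinR [ 558. -143.   72.]
rod [ 617. -265.  130.]
weight [ 355. -191.   30.]
beaker [ 737. -236.   30.]
right [ 433. -672.    0.]
spat [692. 263.   0.]
slot [623. -10.  50.]
[[-2.67234785e-05 -9.46015360e-01 -3.24121794e-01  8.35654425e+01]
 [ 9.99999848e-01 -2.03494702e-04  5.11491799e-04 -6.43402065e-01]
 [-5.49836166e-04 -3.24121731e-01  9.46015222e-01 -1.62567456e+02]
 [ 0.00000000e+00  0.00000000e+00  0.00000000e+00  1.00000000e+00]] 58.51217102379903
```

View pics/c1.png

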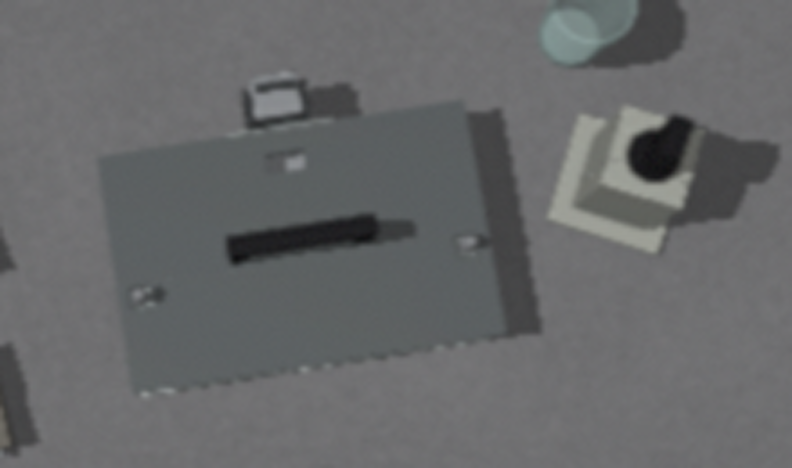

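Emit:
{"op": "drive_tool", "data": {"commands": ".18 -.25 .045 0 0 -.067 100;.18 -.25 .045 0 0 -.067 100;.18 -.25 .045 0 0 -.067 100;.18 -.25 .045 0 0 -.067 100;.18 -.25 .045 0 0 -.067 100;.18 -.25 .045 0 0 -.067 100;.18 -.25 .045 0 0 -.067 100;.18 -.25 .045 0 0 -.067 100;.18 -.25 .045 0 0 -.067 100;.18 -.25 .045 0 0 -.067 100;.18 -.25 .045 0 0 -.067 100;.18 -.25 .045 0 0 -.067 100;.18 -.25 .045 0 0 -.067 100;.18 -.25 .045 0 0 -.067 100;.18 -.25 .045 0 0 -.067 100;.18 -.25 .045 0 0 -.067 100;.18 -.25 .045 0 0 -.067 100;.18 -.25 .045 0 0 -.067 100;.18 -.25 .045 0 0 -.067 100;.18 -.25 .045 0 0 -.067 100", "force": 40}}

```text
time_s: 2.67
eef_pos: [556.3, -14.2, 301.1]
ee_rot: [0.0, 0.658, 0.753, 0.0]
force: [0.3, -0.2, 0.6]
grip_width: 0.999
grip_force: 0.0
```

Emit:
{"op": "drive_tool", "data": {"commands": "0 0 0 0 0 0 100;0 0 0 0 0 0 100;0 0 0 0 0 0 100"}}

```text
time_s: 2.92
eef_pos: [555.3, -12.4, 300.7]
ee_rot: [-0.0, 0.657, 0.754, -0.0]
force: [0.1, -0.2, 0.8]
grip_width: 0.997
grip_force: 0.0
```

```bash
python3 - <<'E'
from h import *
c=shot("wrist");cv2.imwrite("pics/w1.png",cv2.resize(c["pixels"],(800,600),interpolation=cv2.INTER_CUBIC))
print(sense()["eef_pos"],yaw().round(3))
for o in("cover_grip","cover_slot","pin_a","cover_under","rod_grip"):
    print(o,[([round(v) for v in b["position"]],round(b["confidence"],2)) for b in boxes_of(c,o)])
np.save("w1.npy",{k:c[k] for k in("P","M","f","cx","cy")},allow_pickle=True)
E
```

```text
[555.18823574 -11.99923134 300.91852794] [[-0.137  0.991 -0.   ]
 [ 0.991  0.137  0.   ]
 [ 0.    -0.    -1.   ]]
cover_grip [([292, 138], 0.62), ([348, 158], 0.58)]
cover_slot [([288, 140], 0.94), ([384, 159], 0.36)]
pin_a [([383, 158], 0.73)]
cover_under [([288, 136], 0.95)]
rod_grip [([307, 383], 0.71), ([288, 136], 0.41)]
```

View pics/w1.png

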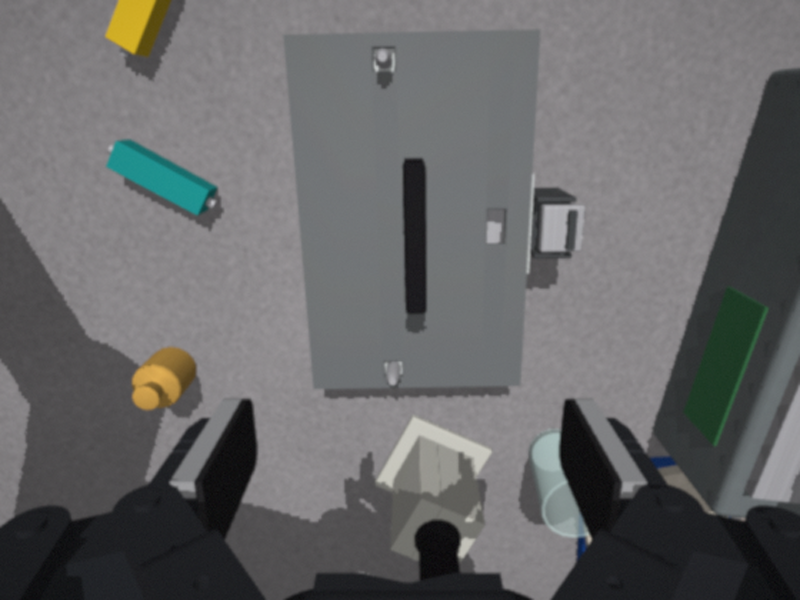

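The wrist view shows cover corners at (285,36), (540,30), (521,388) and (314,388), the slot at (496,226), handle ends at (414,158) and (416,313), pins at (383,58) and (394,370), and the stand at (437,500).

```bash
python3 - <<'E'
from h import *
from scipy.optimize import least_squares
c=np.load("w1.npy",allow_pickle=True).item()
px=np.array([(285,36),(540,30),(521,386),(314,387),(496,226),(414.5,159),(415.5,312),(383,56),(394,362)])*.7
X=np.array([(-90,140,50),(90,140,50),(90,-140,50),(-90,-140,50),(64,0,50),(0,55,95),(0,-55,95),(-20,122.5,72),(-20,-122.5,72)])
def W(p): return np.c_[X[:,:2]@R.from_euler('z',p[2]).as_matrix()[:2,:2].T+p[:2],X[:,2]]
def f(p): return (proj(c,W(p))-px).ravel()
r=least_squares(f,[560,-20,.14],loss='soft_l1');print(r.x,np.degrees(r.x[2]));print(f(r.x).reshape(-1,2).round(1))
# stand foot corners z~? and rod
for u,v,z in[(415,418,8),(491,453,8),(378,485,8),(437,540,160)]: print(ray(c,u*.7,v*.7,z).round())
E
```

```text
[ 5.61235432e+02 -1.63262838e+01  1.55453451e-01] 8.906826657595944
[[-1.  -2.1]
 [ 0.8 -1.6]
 [-0.  -0.7]
 [-0.3  0.9]
 [ 0.5  0.2]
 [ 0.   1.4]
 [ 0.8  1.4]
 [-0.1 -0.6]
 [-0.8 13.5]]
[ 590. -212.    8.]
[ 671. -241.    8.]
[ 563. -295.    8.]
[ 604. -214.  160.]
```

Emit:
{"op": "drive_tool", "data": {"commands": ".03 -.02 -.2 0 0 .023 100;.03 -.02 -.35 0 0 0 100;0 0 -.35 0 0 0 100;0 0 -.35 0 0 0 80;0 0 -.35 0 0 0 80;0 0 -.3 0 0 0 80;0 0 -.15 0 0 0 80;0 0 -.1 0 0 0 80;0 0 0 0 0 0 0;0 0 0 0 0 0 0;0 0 0 0 0 0 0;0 0 0 0 0 0 0;0 0 0 0 0 0 0;0 0 0 0 0 0 0;0 0 0 0 0 0 0;0 0 0 0 0 0 0", "force": 60}}

```text
time_s: 4.55
eef_pos: [561.7, -16.8, 86.1]
ee_rot: [0.0, 0.65, 0.76, 0.0]
force: [-0.1, -0.3, -0.5]
grip_width: 0.002
grip_force: 0.0
```

```bash
python3 - <<'E'
from h import *
s=sense();print(s["eef_pos"],s["force"],s["wrist_torque"],s["grip_width"],s["grip_force"])
c=shot("top");cv2.imwrite("pics/t1.png",c["pixels"])
E
```

```text
[561.69223703 -16.83068061  86.0891432 ] [-0.14452148 -0.2752684  -0.54101974] [ 0.01285587 -0.03095261  0.05925024] 0.0020390052002845866 0.0
```

```bash
python3 - <<'E'
from h import *
c=shot("wrist");d=shot("scene")
i=np.hstack([c["pixels"],cv2.resize(d["pixels"][150:330,150:390],(560,420),interpolation=cv2.INTER_CUBIC)])
cv2.imwrite("pics/w2.png",cv2.resize(i,(800,300)))
E
```

```text
(no output)
```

View pics/w2.png

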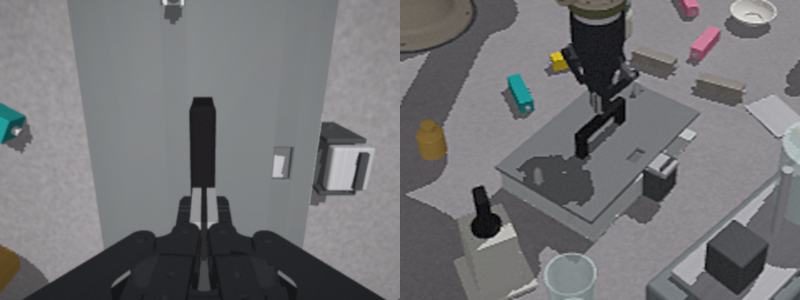

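```bash
python3 - <<'E'
from h import *
c=shot("wrist");d=shot("scene")
a=np.radians(8.9);t=np.array([561.2,-16.3,0])
pts=np.array([t+[-np.sin(a)*y,np.cos(a)*y,z] for y in(55,-55) for z in(95,81)])
tc=sense()["eef_pos"];tip=tc-[0,0,17]
out=[]
for k,im in((c,"w"),(d,"s")):
    p=k["pixels"].copy();
    for q in proj(k,pts): cv2.circle(p,tuple(int(v) for v in q),2,(0,0,255),-1)
    for q in proj(k,[tc,tip]): cv2.circle(p,tuple(int(v) for v in q),2,(0,255,0),-1)
    out.append(p)
out[1]=cv2.resize(out[1][170:290,200:360],(560,420),interpolation=cv2.INTER_CUBIC)
i=np.hstack([out[0][150:,200:400],out[1]]) if 0 else None
a0=cv2.resize(out[0][100:370,180:400],(400,490));a1=out[1][:, :400]
cv2.imwrite("pics/w3.png",np.hstack([a0[:420],a1]))
E
```

```text
(no output)
```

View pics/w3.png

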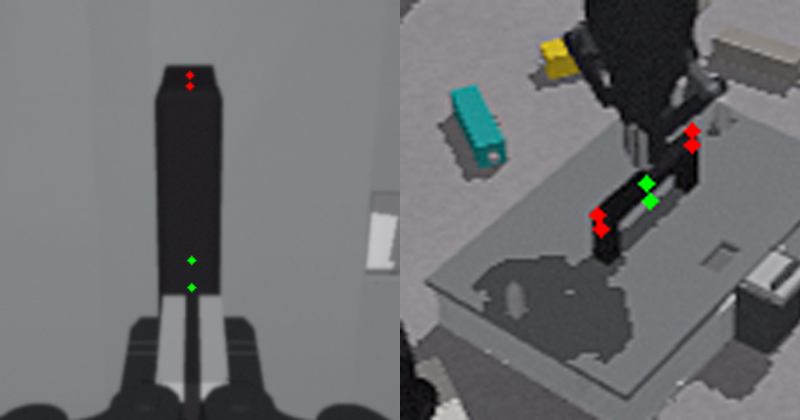

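```bash
python3 - <<'E'
import rig
print(rig.tips_ahead, [n for n in dir(rig) if n[0]!='_'])
try: print(rig.tips_ahead())
except Exception as e: print(e)
E
```

```text
17.0 ['PlanningError', 'boxes_of', 'capture', 'finish_job', 'sense', 'tips_ahead']
'float' object is not callable
```

Both views show the shut fingertips standing just above the handle, so nothing was gripped. The real tips sit roughly 20 mm higher than I assumed. I'll open part way, go lower while watching the force, and close again.

Emit:
{"op": "drive_tool", "data": {"commands": "0 0 .1 0 0 0 50;0 0 0 0 0 0 50;0 0 0 0 0 0 50;0 0 0 0 0 0 50;0 0 0 0 0 0 50;0 0 0 0 0 0 50"}}

```text
time_s: 5.3
eef_pos: [561.5, -16.8, 95.7]
ee_rot: [-0.0, 0.65, 0.76, -0.0]
force: [-0.1, -0.8, -0.2]
grip_width: 0.499
grip_force: 0.0
```

```bash
python3 - <<'E'
from h import *
s=sense();print(s["eef_pos"],s["grip_width"])
c=shot("wrist");d=shot("scene")
a0=cv2.resize(c["pixels"][150:420,130:430],(450,405));a1=cv2.resize(d["pixels"][170:290,220:320],(338,405),interpolation=cv2.INTER_CUBIC)
cv2.imwrite("pics/w4.png",np.hstack([a0,a1]))
E
```

```text
[561.50611741 -16.76475831  95.73132986] 0.4992899005269671
```

View pics/w4.png

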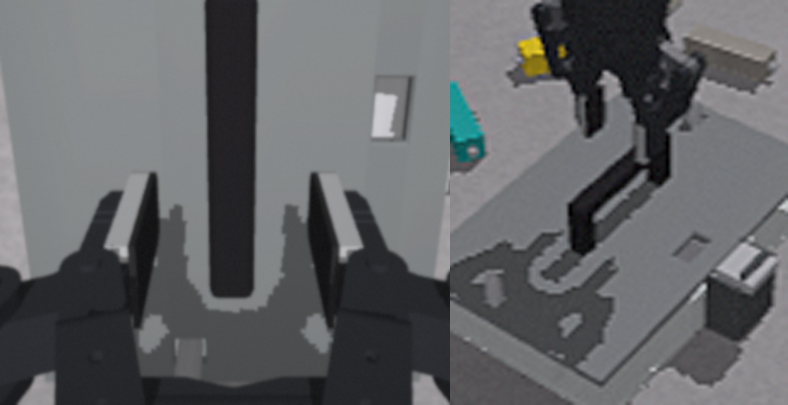

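Emit:
{"op": "drive_tool", "data": {"commands": "0 0 -.1 0 0 0 40;0 0 -.1 0 0 0 40;0 0 -.1 0 0 0 40;0 0 -.05 0 0 0 40;0 0 0 0 0 0 40;0 0 0 0 0 0 40"}}

```text
time_s: 5.9
eef_pos: [561.5, -16.8, 60.5]
ee_rot: [-0.0, 0.65, 0.76, -0.0]
force: [0.3, -0.3, -0.3]
grip_width: 0.397
grip_force: 0.0
```

Emit:
{"op": "drive_tool", "data": {"commands": "0 0 0 0 0 0 0;0 0 0 0 0 0 0;0 0 0 0 0 0 0;0 0 0 0 0 0 0;0 0 0 0 0 0 0;0 0 0 0 0 0 0;0 0 0 0 0 0 0;0 0 0 0 0 0 0"}}

```text
time_s: 6.57
eef_pos: [561.7, -16.9, 61.5]
ee_rot: [0.0, 0.65, 0.76, 0.0]
force: [-3.0, -0.3, 5.9]
grip_width: 0.168
grip_force: 61.6
```

Emit:
{"op": "drive_tool", "data": {"commands": "0 0 .05 0 0 0 0;0 0 .05 0 0 0 0;0 0 .05 0 0 0 0;0 0 .08 0 0 0 0;0 0 .1 0 0 0 0;0 0 .1 0 0 0 0;0 0 .1 0 0 0 0;0 0 .1 0 0 0 0;0 0 .1 0 0 0 0;0 0 .1 0 0 0 0;0 0 0 0 0 0 0;0 0 0 0 0 0 0"}}

```text
time_s: 7.57
eef_pos: [561.8, -16.8, 144.3]
ee_rot: [0.0, 0.65, 0.76, 0.0]
force: [-0.4, -0.4, -7.6]
grip_width: 0.163
grip_force: 60.1
```

```bash
python3 - <<'E'
from h import *
s=sense();print(s["eef_pos"],s["force"],s["wrist_torque"],s["grip_width"],s["grip_force"])
c=shot("wrist");d=shot("scene");cv2.imwrite("pics/s5f.png",d["pixels"])
a0=cv2.resize(c["pixels"],(400,300));a1=cv2.resize(d["pixels"][100:340,120:440],(400,300))
cv2.imwrite("pics/w5.png",np.hstack([a0,a1]))
E
```

```text
[561.79019861 -16.83170966 144.34622872] [-0.39232626 -0.38964605 -7.63873783] [-0.04025564  0.05627126 -0.00069201] 0.1630648723498747 60.08065938949585
```

View pics/w5.png

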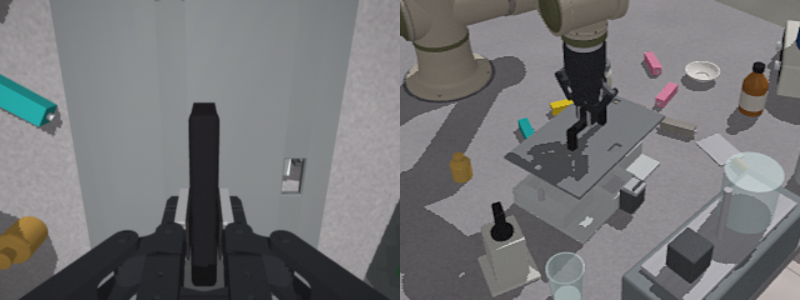

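Emit:
{"op": "drive_tool", "data": {"commands": "-.2 0 0 0 0 0 0;-.3 0 0 0 0 0 0;-.3 -.1 0 0 0 0 0;-.3 -.2 0 0 0 0 0;-.2 -.25 0 0 0 0 0;-.1 -.3 0 0 0 0 0;0 -.3 0 0 0 0 0;0 -.3 0 0 0 0 0;0 -.3 0 0 0 0 0;0 -.3 0 0 0 0 0;0 -.3 0 0 0 0 0;0 -.3 0 0 0 0 0;0 -.3 0 0 0 0 0;0 -.3 0 0 0 0 0;0 -.3 0 0 0 0 0;0 -.3 0 0 0 0 0;0 -.25 0 0 0 0 0;0 -.2 0 0 0 0 0;0 -.2 0 0 0 0 0;0 -.05 0 0 0 0 0"}}

```text
time_s: 9.33
eef_pos: [420.8, -474.3, 142.6]
ee_rot: [-0.0, 0.651, 0.759, -0.0]
force: [1.1, -0.1, -6.7]
grip_width: 0.169
grip_force: 60.5
```

Emit:
{"op": "drive_tool", "data": {"commands": "0 0 0 0 0 0 0;0 0 -.2 0 0 0 0;0 0 -.3 0 0 0 0;0 0 -.3 0 0 0 0;0 0 -.2 0 0 0 0;0 0 -.05 0 0 0 0;0 0 -.05 0 0 0 0;0 0 0 0 0 0 0"}}

```text
time_s: 10.0
eef_pos: [421.9, -471.6, 34.2]
ee_rot: [0.0, 0.65, 0.76, -0.0]
force: [-0.4, -0.2, -7.2]
grip_width: 0.167
grip_force: 60.4
```

```bash
python3 - <<'E'
from h import *
s=sense();print(s["eef_pos"],s["force"],s["wrist_torque"],s["grip_width"],s["joints"])
d=shot("scene");c=shot("wrist")
a0=cv2.resize(c["pixels"],(400,300));a1=cv2.resize(d["pixels"],(400,300))
cv2.imwrite("pics/w6.png",np.hstack([a0,a1]))
E
```

```text
[ 421.91873482 -471.56698733   34.20478108] [-0.4477484  -0.24968634 -7.15047606] [0.05337892 0.00310139 0.02367133] 0.16660944838974576 [-1.02579282e+00  7.20094749e-01  1.34025206e+00  9.53162864e-05
  1.08098147e+00 -1.18085231e+00]
```

View pics/w6.png

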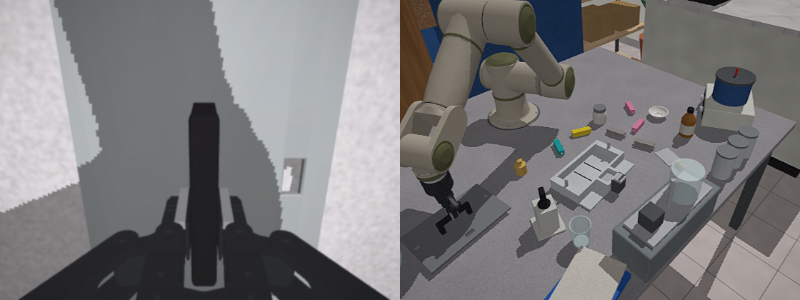

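Emit:
{"op": "drive_tool", "data": {"commands": "0 .2 0 0 0 0 0;0 .1 0 0 0 0 0;0 0 0 0 0 0 0;0 0 -.05 0 0 0 0;0 0 -.05 0 0 0 0;0 0 -.03 0 0 0 0;0 0 -.02 0 0 0 0;0 0 0 0 0 0 0"}}

```text
time_s: 10.77
eef_pos: [421.3, -441.9, 18.1]
ee_rot: [-0.0, 0.651, 0.759, 0.0]
force: [-0.2, 0.0, -6.4]
grip_width: 0.169
grip_force: 60.4
```

Emit:
{"op": "drive_tool", "data": {"commands": "0 0 -.01 0 0 0 0;0 0 -.01 0 0 0 0;0 0 0 0 0 0 0"}}

```text
time_s: 11.02
eef_pos: [421.7, -442.2, 17.6]
ee_rot: [0.0, 0.65, 0.76, -0.0]
force: [-2.1, 1.7, -0.8]
grip_width: 0.165
grip_force: 61.2
```

Emit:
{"op": "drive_tool", "data": {"commands": "0 0 0 0 0 0 50;0 0 0 0 0 0 50;0 0 0 0 0 0 50;0 0 0 0 0 0 50;0 0 0 0 0 0 50;0 0 .1 0 0 0 50;0 0 .2 0 0 0 50;0 0 .4 0 0 0 50;0 0 .4 0 0 0 50;0 0 .4 0 0 0 50;0 0 .4 0 0 0 50;0 0 .4 0 0 0 50;0 0 .3 0 0 0 50"}}

```text
time_s: 12.1
eef_pos: [421.6, -441.7, 281.8]
ee_rot: [0.002, 0.65, 0.76, -0.001]
force: [0.4, -0.9, 0.1]
grip_width: 0.494
grip_force: 0.0
```

Emit:
{"op": "drive_tool", "data": {"commands": ".04 .33 0 0 0 .11 50;.04 .33 0 0 0 .11 50;.04 .33 0 0 0 .11 50;.04 .33 0 0 0 .11 50;.04 .33 0 0 0 .11 50;.04 .33 0 0 0 .11 50;.04 .33 0 0 0 .11 50;.04 .33 0 0 0 .11 50;.04 .33 0 0 0 .11 50;.04 .33 0 0 0 .11 50;.04 .33 0 0 0 .11 50;.04 .33 0 0 0 .11 50;.04 .33 0 0 0 .11 50;.04 .33 0 0 0 .11 50;.04 .33 0 0 0 .11 50;.04 .33 0 0 0 .11 50;.04 .33 0 0 0 .11 50;.04 .33 0 0 0 .11 50;.04 .33 0 0 0 .11 50;.04 .33 0 0 0 .11 50"}}

```text
time_s: 13.77
eef_pos: [501.3, 220.0, 277.9]
ee_rot: [0.001, -0.157, 0.988, 0.0]
force: [0.6, -0.1, -0.5]
grip_width: 0.5
grip_force: 0.0
```

Emit:
{"op": "drive_tool", "data": {"commands": "0 0 0 0 0 0 50;0 0 0 0 0 0 50;0 0 0 0 0 0 50"}}

```text
time_s: 14.02
eef_pos: [501.5, 217.8, 277.4]
ee_rot: [0.0, -0.155, 0.988, -0.0]
force: [0.6, -1.7, -0.0]
grip_width: 0.501
grip_force: 0.0
```

```bash
python3 - <<'E'
from h import *
c=shot("wrist");cv2.imwrite("pics/w7.png",cv2.resize(c["pixels"],(800,600),interpolation=cv2.INTER_CUBIC))
print(sense()["eef_pos"],yaw().round(3))
np.save("w7.npy",{k:c[k] for k in("P","M","f","cx","cy")},allow_pickle=True)
for b in boxes_of(c,"bar1_mid"): print(np.round(b["position"]),b["confidence"],ray(c,*b["position"],12).round())
t=shot("top");np.save("t7.npy",{k:t[k] for k in("P","M","f","cx","cy","pixels")},allow_pickle=True)
for b in boxes_of(t,"bar1_mid"): print(np.round(b["position"]),b["confidence"],ray(t,*b["position"],12).round())
E
```

```text
[501.57894748 217.36522565 277.35985977] [[-0.952 -0.305  0.   ]
 [-0.305  0.952 -0.   ]
 [-0.    -0.    -1.   ]]
[304. 105.] 0.98 [444. 221.  12.]
[270.   3.] 0.63 [360. 155.  12.]
[198. 238.] 0.77 [457. 214.  12.]
[233. 280.] 0.6 [343. 118.  12.]
[286. 276.] 0.56 [354. -26.  12.]
[282. 200.] 0.36 [561. -14.  12.]
```

View pics/w7.png

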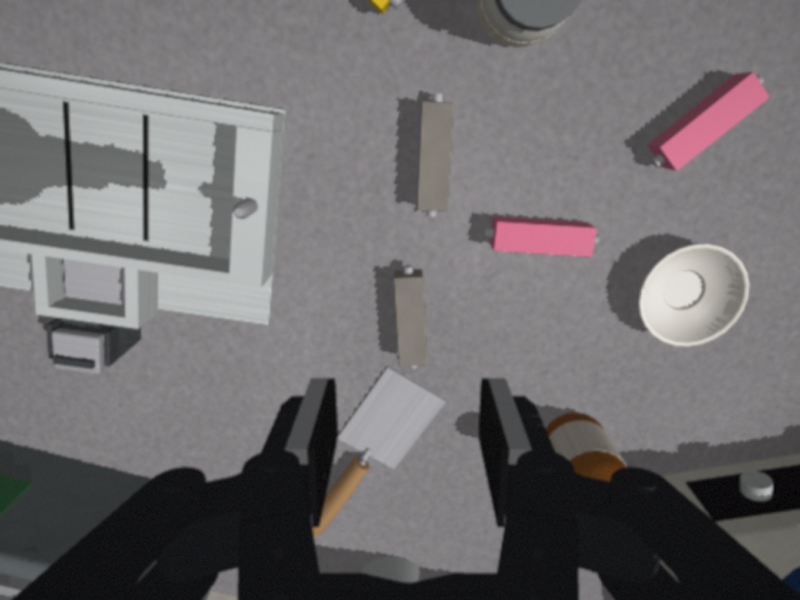

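The wrist view shows grey bar B, top face about (434,156), and grey bar A, top face about (411,320). Both are plain grey-brown with steel studs, and the pink ones at (545,238) and (710,120) are look-alikes. The tray is empty with lines marked on its floor.

```bash
python3 - <<'E'
from h import *
c=np.load("w7.npy",allow_pickle=True).item()
for n,q in(("B",[(423,101),(453,103),(447,212),(417,210)]),("A",[(396,277),(422,278),(426,363),(400,366)])):
    p=np.array([ray(c,u*.7,v*.7,24)[:2] for u,v in q]);d=(p[0]+p[1]-p[2]-p[3])/2
    print(n,p.mean(0).round(1),np.linalg.norm(d),np.degrees(np.arctan2(-d[1],-d[0])))
# pad tips half open at full res guess
a=np.radians(8.9);
for b in(-60,60,0): print(b,np.array([561.2,-16.3])+R.from_euler('z',a).as_matrix()[:2,:2]@[-20,b])
E
grep -n "" /dev/null
```

```text
B [449.1 222.3] 80.20575932978029 15.524873076019425
A [581.7 246.3] 78.52324587503908 20.3649433595101
-60 [550.72342586 -78.67179967]
60 [532.15817951  39.88338422]
0 [541.44080268 -19.39420773]
```

```bash
python3 - <<'E'
from h import *
c=np.load("w7.npy",allow_pickle=True).item();t=np.load("t7.npy",allow_pickle=True).item()
Q=R.from_euler('z',-8.9,degrees=True).as_matrix()[:2,:2]
for u,v,z in[(237,124,44),(230,272,44),(285,110,44),(270,323,44),(215,122,8),(212,260,8),(245,208,72),(66,103,8),(72,228,8),(146,116,8),(148,238,8),(50,256,44),(135,270,44)]:
    print((u,v,z),(Q@(ray(c,u*.7,v*.7,z)[:2]-[561.2,-16.3])).round(1))
cr=t["pixels"][140:250,210:360];k=800/150
for x in(-90,-85,25,43,85,90):
  pass
im=cv2.resize(cr,None,fx=k,fy=k,interpolation=cv2.INTER_CUBIC);cv2.imwrite("pics/t8.png",im)
E
```

```text
(237, 124, 44) [-77.  109.9]
(230, 272, 44) [ 33.2 110.3]
(285, 110, 44) [-91.5 142.6]
(270, 323, 44) [ 70.9 143.9]
(215, 122, 8) [-73.2  82.5]
(212, 260, 8) [37.7 84.4]
(245, 208, 72) [-24.4 126.6]
(66, 103, 8) [-69.5 -29.8]
(72, 228, 8) [ 28.1 -29.8]
(146, 116, 8) [-69.4  30.2]
(148, 238, 8) [27.  31.6]
(50, 256, 44) [ 41.7 -26. ]
(135, 270, 44) [42.9 38. ]
```

View pics/t8.png

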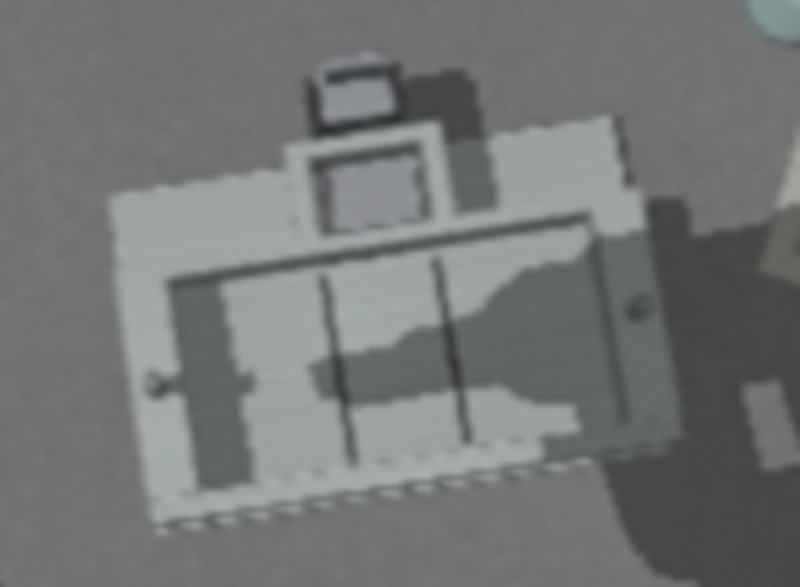

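Emit:
{"op": "drive_tool", "data": {"commands": "-.2 .02 -.2 0 0 -.05 50;-.2 .02 -.3 0 0 0 50;-.12 0 -.3 0 0 0 50;0 0 -.3 0 0 0 50;0 0 -.2 0 0 0 50;0 0 -.17 0 0 0 50;0 0 0 0 0 0 50;0 0 0 0 0 0 50"}}

```text
time_s: 14.88
eef_pos: [449.7, 221.7, 130.1]
ee_rot: [-0.0, -0.135, 0.991, -0.0]
force: [-0.2, 0.2, -0.0]
grip_width: 0.501
grip_force: 0.0
```

```bash
python3 - <<'E'
from h import *
s=sense();c=shot("wrist");print(s["eef_pos"],s["grip_width"])
np.save("w9.npy",{k:c[k] for k in("P","M","f","cx","cy","pixels")},allow_pickle=True)
im=c["pixels"].copy()
cv2.circle(im,tuple(int(v) for v in proj(c,[*s["eef_pos"][:2],24])[0]),2,(0,0,255),-1)
cv2.imwrite("pics/w9.png",cv2.resize(im,(800,600),interpolation=cv2.INTER_CUBIC))
E
```

```text
[449.68456614 221.72429878 130.12983598] 0.5014716254334483
```

View pics/w9.png

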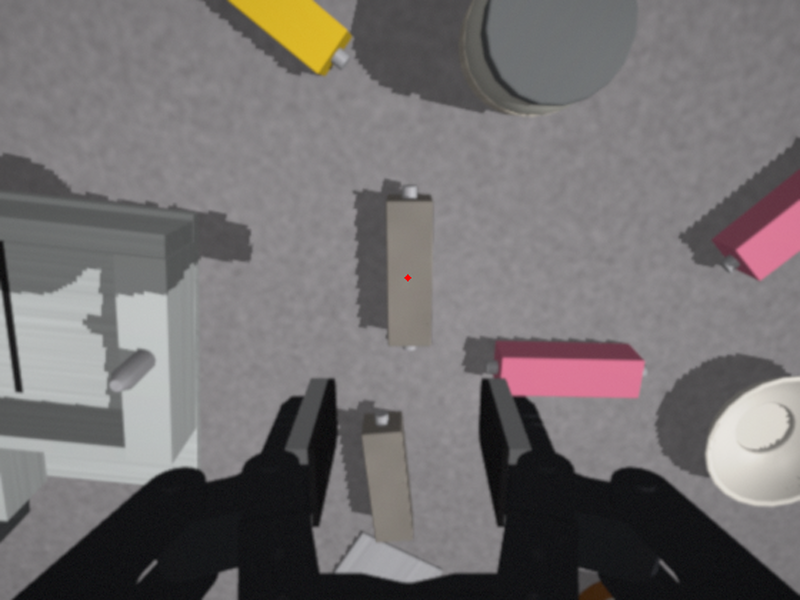

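Emit:
{"op": "drive_tool", "data": {"commands": "-.03 .01 -.3 0 0 0 45;0 0 -.3 0 0 0 45;0 0 -.3 0 0 0 45;0 0 -.2 0 0 0 45;0 0 -.1 0 0 0 45;0 0 -.1 0 0 0 45;0 0 0 0 0 0 45"}}

```text
time_s: 15.52
eef_pos: [446.8, 223.1, -0.4]
ee_rot: [-0.0, -0.136, 0.991, -0.0]
force: [-1.4, 0.3, 0.6]
grip_width: 0.449
grip_force: 0.0
```

Emit:
{"op": "drive_tool", "data": {"commands": "0 0 0 0 0 0 0;0 0 0 0 0 0 0;0 0 0 0 0 0 0;0 0 0 0 0 0 0;0 0 0 0 0 0 0;0 0 0 0 0 0 0", "force": 40}}

```text
time_s: 16.02
eef_pos: [447.6, 223.4, 1.2]
ee_rot: [0.001, -0.136, 0.991, 0.0]
force: [-0.1, -0.2, 6.7]
grip_width: 0.253
grip_force: 39.8
```

Emit:
{"op": "drive_tool", "data": {"commands": "0 0 .1 0 0 0 0;0 0 .2 0 0 0 0;0 0 .3 0 0 0 0;0 0 .35 0 0 0 0;.07 -.2 .05 0 0 -.05 0;.13 -.3 0 0 0 -.05 0;.13 -.3 0 0 0 -.05 0;.13 -.3 0 0 0 0 0;.13 -.3 0 0 0 0 0;.13 -.25 0 0 0 0 0;.1 -.19 0 0 0 0 0;0 0 0 0 0 0 0;0 0 0 0 0 0 0"}}

```text
time_s: 17.1
eef_pos: [528.7, 38.6, 100.4]
ee_rot: [0.0, -0.076, 0.997, 0.0]
force: [0.4, 1.0, -0.4]
grip_width: 0.253
grip_force: 39.3
```

```bash
python3 - <<'E'
from h import *
s=sense();c=shot("wrist");print(s["eef_pos"],s["grip_width"],s["force"],yaw().round(3)[:2,1])
d=shot("scene")
a=np.radians(8.9);Rz=R.from_euler('z',a).as_matrix()[:2,:2]
for k in(c,d):
    for x,y,z in[(-77,110,44),(33,110,44),(-77,-110,44),(33,-110,44),(-20,122.5,72),(-20,-122.5,72)]:
        p=np.r_[Rz@[x,y]+[561.2,-16.3],z]
        q=proj(k,p)[0]; cv2.circle(k["pixels"],tuple(int(round(v)) for v in q),2,(0,0,255),-1)
a1=cv2.resize(d["pixels"][120:330,150:430],(400,300),interpolation=cv2.INTER_CUBIC)
cv2.imwrite("pics/w10.png",np.hstack([cv2.resize(c["pixels"],(400,300)),a1]))
E
```

```text
[528.67136756  38.63788549 100.43096761] 0.25300478389012515 [ 0.40182682  0.98950977 -0.42813904] [-0.154  0.988]
```

View pics/w10.png

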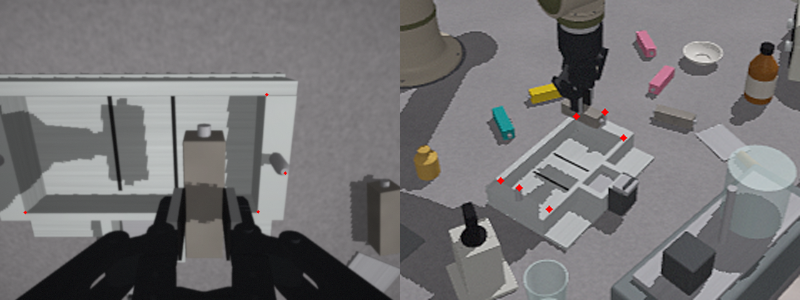

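Emit:
{"op": "drive_tool", "data": {"commands": "0 .01 -.2 0 0 0 0;0 0 -.25 0 0 0 0;0 0 -.25 0 0 0 0;0 0 -.1 0 0 0 0;0 0 -.06 0 0 0 0;0 0 -.03 0 0 0 0;0 0 0 0 0 0 0"}}

```text
time_s: 17.78
eef_pos: [528.9, 40.5, 11.4]
ee_rot: [0.0, -0.077, 0.997, -0.0]
force: [0.5, -0.1, -0.5]
grip_width: 0.251
grip_force: 39.4
```

Emit:
{"op": "drive_tool", "data": {"commands": "0 0 -.01 0 0 0 0;0 0 -.01 0 0 0 0;0 0 0 0 0 0 0;0 0 0 0 0 0 40;0 0 0 0 0 0 40;0 0 0 0 0 0 40;0 0 0 0 0 0 40;0 0 .1 0 0 0 40;0 0 .2 0 0 0 40;0 0 .3 0 0 0 45;0 0 .3 0 0 0 45;0 0 .3 0 0 0 45"}}

```text
time_s: 18.78
eef_pos: [528.4, 40.2, 131.1]
ee_rot: [0.0, -0.077, 0.997, -0.0]
force: [0.3, 0.9, 0.2]
grip_width: 0.453
grip_force: 0.0
```

Emit:
{"op": "drive_tool", "data": {"commands": ".05 .2 0 0 0 .05 45;.07 .3 0 0 0 .05 45;.07 .3 0 0 0 .05 45;.07 .3 0 0 0 .05 45;.07 .3 0 0 0 .05 45;.07 .3 0 0 0 0 45;.07 .26 0 0 0 0 45;.03 .1 0 0 0 0 45;0 0 0 0 0 0 45;0 0 0 0 0 0 45"}}

```text
time_s: 19.62
eef_pos: [578.5, 245.7, 129.1]
ee_rot: [-0.0, -0.175, 0.985, -0.0]
force: [-0.3, -0.3, 0.5]
grip_width: 0.447
grip_force: 0.0
```

```bash
cat > bar.py <<'E'
from h import *
s=sense();c=shot("wrist");print(s["eef_pos"],s["grip_width"],np.degrees(np.arctan2(*yaw()[1::-1,1])))
q=np.load("w9.npy",allow_pickle=True).item()["pixels"]
ref=q[170:200,280:295].reshape(-1,3);bg=q[220:235,220:240].reshape(-1,3);print("bar col",ref.mean(0),"bench",bg.mean(0))
for b in boxes_of(c,"bar1_mid"): print(np.round(b["position"]),round(b["confidence"],2),ray(c,*b["position"],18).round(),c["pixels"][int(b["position"][1]),int(b["position"][0])])
m=c["pixels"].astype(float);hsv=(m[...,2]-m[...,0])/m.sum(2)
r=(ref[:,2].mean()-ref[:,0].mean())/ref.mean(0).sum();mask=((abs(hsv-r)<.025)&(abs(m.sum(2)-ref.mean(0).sum())<80)).astype(np.uint8)
mask[300:]=0
mask=cv2.morphologyEx(mask,cv2.MORPH_OPEN,np.ones((5,5)))
n,l,st,ce=cv2.connectedComponentsWithStats(mask)
for i in range(1,n):
    if st[i,4]>400:
        cs=cv2.findContours((l==i).astype(np.uint8),0,2)[0][0];bx=cv2.boxPoints(cv2.minAreaRect(cs))
        p=np.array([ray(c,*v,24)[:2] for v in bx]);e=[p[1]-p[0],p[2]-p[1]];e.sort(key=np.linalg.norm);d=e[1]
        print(st[i],p.mean(0).round(1),[round(np.linalg.norm(v)) for v in e],(np.degrees(np.arctan2(d[1],d[0]))+90)%180-90)
E
python3 bar.py
```

```text
[578.45855107 245.72388075 129.06634217] 0.44748643444540503 110.07359605414625
bar col [123.69555556 130.41555556 136.44222222] bench [138.03666667 135.69333333 138.81      ]
[23. 44.] 0.84 [541.  44.  18.] [106 112 118]
[473. 332.] 0.72 [641. 443.  18.] [83 89 93]
[   0    0   27   90 2258] [543.8  41.6] [17, 55] 7.490774924793627
[ 268  147   33  102 3228] [582.5 245.8] [23, 80] 20.863419067190108
```

Emit:
{"op": "drive_tool", "data": {"commands": ".04 0 -.3 0 0 .018 45;0 0 -.3 0 0 0 45;0 0 -.3 0 0 0 45;0 0 -.2 0 0 0 45;0 0 -.1 0 0 0 45;0 0 -.09 0 0 0 45;0 0 0 0 0 0 45"}}

```text
time_s: 20.3
eef_pos: [582.3, 245.4, -0.8]
ee_rot: [-0.001, -0.181, 0.983, -0.0]
force: [0.5, 0.6, -0.1]
grip_width: 0.449
grip_force: 0.0
```

Emit:
{"op": "drive_tool", "data": {"commands": "0 0 0 0 0 0 0;0 0 0 0 0 0 0;0 0 0 0 0 0 0;0 0 0 0 0 0 0;0 0 0 0 0 0 0;0 0 0 0 0 0 0"}}

```text
time_s: 20.8
eef_pos: [583.4, 246.3, 1.3]
ee_rot: [0.001, -0.182, 0.983, -0.0]
force: [-1.0, -0.6, 7.1]
grip_width: 0.257
grip_force: 40.2
```

Emit:
{"op": "drive_tool", "data": {"commands": "0 0 .1 0 0 0 0;0 0 .2 0 0 0 0;0 0 .3 0 0 0 0;0 0 .35 0 0 0 0;-.01 -.2 .1 0 0 -.05 0;-.04 -.3 0 0 0 -.05 0;-.04 -.35 0 0 0 -.05 0;-.04 -.35 0 0 0 -.05 0;-.04 -.35 0 0 0 -.067 0;-.04 -.35 0 0 0 0 0;-.04 -.35 0 0 0 0 0;-.04 -.35 0 0 0 0 0;-.03 -.35 0 0 0 0 0;-.02 -.2 0 0 0 0 0;0 -.1 0 0 0 0 0;0 0 0 0 0 0 0;0 0 0 0 0 0 0"}}

```text
time_s: 22.22
eef_pos: [548.7, -78.1, 105.1]
ee_rot: [0.0, -0.078, 0.997, 0.0]
force: [0.5, 1.3, -0.8]
grip_width: 0.253
grip_force: 39.3
```

```bash
python3 - <<'E'
from h import *
s=sense();print(s["eef_pos"],s["grip_width"],np.degrees(np.arctan2(*yaw()[1::-1,1])))
t=shot("top");np.save("t11.npy",{k:t[k] for k in("P","M","f","cx","cy","pixels")},allow_pickle=True)
d=shot("scene")
for k in(t,d):
  for b in boxes_of(k,"bar1_mid"): print(np.round(b["position"]),round(b["confidence"],2),ray(k,*b["position"],20).round())
E
```

```text
[548.7123336  -78.09988088 105.10990595] 0.2534503703885604 98.89764898570671
[234. 280.] 0.73 [345. 115.  20.]
[274. 174.] 0.68 [632.   5.  20.]
[263. 210.] 0.6 [531.  38.  20.]
[222. 207.] 0.62 [363. -20.  20.]
[274. 227.] 0.61 [527.  25.  20.]
```

Emit:
{"op": "drive_tool", "data": {"commands": "0 0 -.2 0 0 0 0;0 0 -.25 0 0 0 0;0 0 -.25 0 0 0 0;0 0 -.14 0 0 0 0;0 0 -.06 0 0 0 0;0 0 -.03 0 0 0 0;0 0 -.01 0 0 0 0;0 0 -.01 0 0 0 0;0 0 0 0 0 0 0"}}

```text
time_s: 23.17
eef_pos: [549.1, -78.8, 10.7]
ee_rot: [0.001, -0.078, 0.997, -0.0]
force: [0.0, 0.8, -0.5]
grip_width: 0.249
grip_force: 39.3
```

Emit:
{"op": "drive_tool", "data": {"commands": "0 0 0 0 0 0 40;0 0 0 0 0 0 40;0 0 0 0 0 0 40;0 0 0 0 0 0 40;0 0 .1 0 0 0 40;0 0 .2 0 0 0 40;0 0 .3 0 0 0 45;0 0 .3 0 0 0 45;-.2 0 .3 0 0 0 45;-.3 0 .2 0 0 0 45;-.2 0 .2 0 0 0 45;0 0 0 0 0 0 45;0 0 0 0 0 0 45"}}

```text
time_s: 24.25
eef_pos: [478.8, -79.0, 171.5]
ee_rot: [0.001, -0.077, 0.997, -0.001]
force: [0.2, -0.5, -0.8]
grip_width: 0.449
grip_force: 0.0
```

```bash
python3 - <<'E'
from h import *
s=sense();print(s["eef_pos"],s["grip_width"])
c=shot("wrist");t=shot("top")
k=cv2.resize(t["pixels"][100:330,100:460],(400,256),interpolation=cv2.INTER_CUBIC)
k=np.vstack([k,np.zeros((44,400,3),np.uint8)])
cv2.imwrite("pics/w12.png",np.hstack([cv2.resize(c["pixels"],(400,300)),k]))
for n in(c,t):
  for b in boxes_of(n,"bar1_mid"): print(np.round(b["position"]),round(b["confidence"],2),ray(n,*b["position"],32).round())
E
```

```text
[478.81780005 -79.02703746 171.53030339] 0.4488964721960885
[406. 250.] 0.82 [524.  36.  32.]
[541.  28.] 0.66 [335.  87.  32.]
[388.  37.] 0.63 [357. -22.  32.]
[265. 208.] 0.66 [537.  31.  32.]
[233. 279.] 0.57 [346. 117.  32.]
[114. 165.] 0.42 [657. 445.  32.]
```

```bash
sed 's/24)\[:2\]/32)[:2]/; s/mask\[300:\]=0//' bar.py > bar2.py; python3 bar2.py; sed 's/shot("wrist")/shot("top")/; s/>400/>100/;s/(5,5)/(3,3)/' bar2.py > bar3.py; echo; python3 bar3.py | tail -8
```

```text
[478.81447453 -78.71319449 169.00760334] 0.45209757103390075 98.91922528490315
bar col [123.69555556 130.41555556 136.44222222] bench [138.03666667 135.69333333 138.81      ]
[389.  38.] 0.97 [356. -18.  18.] [139 140  31]
[405. 247.] 0.8 [526.  40.  18.] [120 127 132]
[543.  28.] 0.58 [331.  97.  18.] [ 42 171 202]
[ 259  216   28   81 2145] [547.9 -79.6] [23, 79] 8.944932849190167
[ 393  216   34   81 2087] [529.3  39.9] [23, 81] 7.893390741640047
[   0  242  111  131 7242] [ 622.5 -277.6] [81, 131] -36.26115164017483

[264. 209.] 0.85 [535.  33.  18.] [103 110 113]
[236. 279.] 0.74 [347. 110.  18.] [  5 114 134]
[    0     5   560   120 33875] [951.9 -17.9] [355, 1625] 89.91894650915305
[ 487   76   73   74 2441] [ 811.4 -705.1] [207, 213] -8.182473050665806
[ 14  92  34  23 471] [826.6 682.8] [53, 87] -63.66609076857425
[358 163  16  26 199] [ 624.3 -247.8] [34, 79] -18.22529968502903
[256 196  11  29 219] [531.2  40.9] [23, 78] 6.088202058284281
[ 91 212  20  30 314] [485.8 474.4] [43, 81] 13.359291411038129
```

Emit:
{"op": "drive_tool", "data": {"commands": "-.032 -.2 0 0 0 -.11 50;-.032 -.2 0 0 0 -.11 50;-.032 -.2 0 0 0 -.11 50;-.032 -.2 0 0 0 -.11 50;-.032 -.2 0 0 0 -.11 50;-.032 -.2 0 0 0 -.11 50;-.032 -.2 0 0 0 -.11 50;-.032 -.2 0 0 0 -.11 50;-.032 -.2 0 0 0 -.11 50;-.032 -.2 0 0 0 -.11 50;-.032 -.2 0 0 0 -.11 50;-.032 -.2 0 0 0 -.11 50;-.032 -.2 0 0 0 -.11 50;-.032 -.2 0 0 0 -.11 50;-.032 -.2 0 0 0 -.11 50;-.032 -.2 0 0 0 -.11 50;-.032 -.2 0 0 0 -.11 50;-.032 -.2 0 0 0 -.13 50;0 0 0 0 0 0 50;0 0 0 0 0 0 50"}}

```text
time_s: 26.32
eef_pos: [420.8, -439.1, 169.1]
ee_rot: [-0.001, 0.65, 0.76, 0.0]
force: [0.5, 0.9, -0.8]
grip_width: 0.498
grip_force: 0.0
```

```bash
cat > st.py <<'E'
from h import *
s=sense();print(s["time_s"],s["eef_pos"].round(2),"yaw y",np.degrees(np.arctan2(*yaw()[1::-1,1])).round(2),s["force"].round(2),s["grip_width"])
print(rot(s["ee_rot"]).as_rotvec().round(4), yaw()[:,2].round(4))
E
python3 st.py
```

```text
26.3167 [ 420.76 -439.13  169.12] yaw y 8.92 [ 0.49  0.94 -0.79] 0.49758282442757124
[-2.0412e+00 -2.3867e+00 -6.0000e-04] [-6.e-04  1.e-03 -1.e+00]
```

Emit:
{"op": "drive_tool", "data": {"commands": ".01 -.03 -.2 0 0 0 50;0 0 -.3 0 0 0 50;0 0 -.3 0 0 0 50;0 0 -.2 0 0 0 50;0 0 -.2 0 0 0 45;0 0 -.2 0 0 0 45;0 0 -.11 0 0 0 45;0 0 0 0 0 0 45;0 0 0 0 0 0 45", "force": 60}}

```text
time_s: 27.07
eef_pos: [422.4, -441.4, 19.3]
ee_rot: [-0.0, 0.65, 0.76, 0.0]
force: [0.0, 0.4, 1.1]
grip_width: 0.447
grip_force: 0.0
```

```bash
python3 st.py
```

```text
27.0667 [ 422.36 -441.4    19.28] yaw y 8.98 [0.04 0.42 1.08] 0.4474504760567584
[-2.0406e+00 -2.3884e+00 -2.0000e-04] [-1.e-04  2.e-04 -1.e+00]
```

Emit:
{"op": "drive_tool", "data": {"commands": "-.006 -.006 -.02 0 0 0 45;0 0 0 0 0 0 0;0 0 0 0 0 0 0;0 0 0 0 0 0 0;0 0 0 0 0 0 0;0 0 0 0 0 0 0;0 0 0 0 0 0 0;0 0 0 0 0 0 0", "force": 60}}

```text
time_s: 27.73
eef_pos: [421.9, -442.8, 18.0]
ee_rot: [0.001, 0.65, 0.76, -0.0]
force: [-0.1, 1.7, 6.2]
grip_width: 0.171
grip_force: 61.0
```

Emit:
{"op": "drive_tool", "data": {"commands": "0 0 .05 0 0 0 0;0 0 .1 0 0 0 0;0 0 .2 0 0 0 0;0 0 .3 0 0 0 0;0 0 .3 0 0 0 0;0 0 .3 0 0 0 0;0 0 0 0 0 0 0;0 0 0 0 0 0 0"}}

```text
time_s: 28.4
eef_pos: [421.5, -442.6, 142.6]
ee_rot: [0.001, 0.65, 0.76, -0.0]
force: [-0.3, 0.3, -9.2]
grip_width: 0.168
grip_force: 59.3
```

```bash
python3 st.py
```

```text
28.4 [ 421.49 -442.55  142.58] yaw y 8.91 [-0.33  0.34 -9.17] 0.1679142245902957
[ 2.0412e+00  2.3860e+00 -8.0000e-04] [ 9.0e-04 -1.5e-03 -1.0e+00]
```

Emit:
{"op": "drive_tool", "data": {"commands": "0 .2 0 0 0 0 0;0 .35 0 0 0 0 0;0 .35 0 0 0 0 0;0 .35 0 0 0 0 0;0 .35 0 0 0 0 0;0 .35 0 0 0 0 0;0 .35 0 0 0 0 0;0 .35 0 0 0 0 0;0 .35 0 0 0 0 0;0 .35 0 0 0 0 0;0 .3 0 0 0 0 0;.1 .25 0 0 0 0 0;.2 .2 0 0 0 0 0;.3 .1 0 0 0 0 0;.3 .05 0 0 0 0 0;.25 0 0 0 0 0 0;.2 0 0 0 0 0 0;.05 0 0 0 0 0 0;0 0 0 0 0 0 0;0 0 0 0 0 0 0"}}

```text
time_s: 30.07
eef_pos: [559.9, -17.2, 140.1]
ee_rot: [-0.002, 0.65, 0.76, -0.001]
force: [-0.6, -0.0, -7.0]
grip_width: 0.17
grip_force: 59.7
```

```bash
python3 st.py
```

```text
30.0667 [559.92 -17.2  140.11] yaw y 8.9 [-0.61 -0.03 -6.96] 0.16974761739240357
[-2.04   -2.3844  0.003 ] [-4.e-03  9.e-04 -1.e+00]
```

Emit:
{"op": "drive_tool", "data": {"commands": ".018 .003 -.1 0 0 0 0;0 0 -.2 0 0 0 0;0 0 -.1 0 0 0 0;0 0 0 0 0 0 0;0 0 0 0 0 0 0;0 0 0 0 0 0 0"}}

```text
time_s: 30.57
eef_pos: [563.5, -17.2, 102.6]
ee_rot: [0.001, 0.65, 0.76, 0.0]
force: [0.4, -0.2, -6.5]
grip_width: 0.167
grip_force: 59.8
```

```bash
python3 st.py;python3 st.py; python3 - <<'E'
from h import *
c=shot("wrist");cv2.imwrite("pics/w13.png",cv2.resize(c["pixels"],(800,600),interpolation=cv2.INTER_CUBIC))
E
```

```text
30.5667 [563.48 -17.23 102.64] yaw y 8.9 [ 0.44 -0.17 -6.51] 0.16714388714025882
[2.0418e+00 2.3863e+00 8.0000e-04] [ 1.1e-03 -3.0e-04 -1.0e+00]
30.5667 [563.48 -17.23 102.64] yaw y 8.9 [ 0.44 -0.17 -6.51] 0.16714388714025882
[2.0418e+00 2.3863e+00 8.0000e-04] [ 1.1e-03 -3.0e-04 -1.0e+00]
```

Emit:
{"op": "drive_tool", "data": {"commands": "0 0 0 0 0 0 0;0 0 0 0 0 0 0;0 0 0 0 0 0 0"}}

```text
time_s: 30.87
eef_pos: [563.4, -17.1, 102.3]
ee_rot: [0.0, 0.65, 0.76, 0.0]
force: [0.2, 0.1, -7.3]
grip_width: 0.167
grip_force: 59.8
```

Emit:
{"op": "drive_tool", "data": {"commands": "0 0 0 0 0 0 0"}}

```text
time_s: 30.95
eef_pos: [563.3, -17.1, 102.1]
ee_rot: [0.0, 0.65, 0.76, 0.0]
force: [0.2, 0.3, -7.2]
grip_width: 0.163
grip_force: 59.8
```

Emit:
{"op": "drive_tool", "data": {"commands": "0 0 0 0 0 0 0"}}

```text
time_s: 31.03
eef_pos: [563.2, -17.1, 102.0]
ee_rot: [0.0, 0.65, 0.76, 0.0]
force: [-1.6, 0.6, -6.9]
grip_width: 0.164
grip_force: 59.8
```

Emit:
{"op": "drive_tool", "data": {"commands": "-.014 .003 -.03 0 0 0 0;0 0 0 0 0 0 0;0 0 0 0 0 0 0;0 0 0 0 0 0 0;0 0 0 0 0 0 0;0 0 0 0 0 0 0"}}

```text
time_s: 31.53
eef_pos: [561.9, -16.8, 99.0]
ee_rot: [0.0, 0.65, 0.76, 0.0]
force: [1.2, -0.5, -6.7]
grip_width: 0.17
grip_force: 59.7
```

Emit:
{"op": "drive_tool", "data": {"commands": "0 0 -.05 0 0 0 0;0 0 -.03 0 0 0 0;0 0 0 0 0 0 0;0 0 0 0 0 0 0;0 0 0 0 0 0 0"}}

```text
time_s: 31.95
eef_pos: [561.9, -16.8, 90.9]
ee_rot: [-0.0, 0.65, 0.76, 0.0]
force: [-0.3, -0.3, -6.5]
grip_width: 0.163
grip_force: 59.7
```

Emit:
{"op": "drive_tool", "data": {"commands": "0 0 -.03 0 0 0 0;0 0 -.03 0 0 0 0;0 0 0 0 0 0 0"}}

```text
time_s: 32.2
eef_pos: [561.4, -16.7, 84.1]
ee_rot: [-0.001, 0.65, 0.76, -0.0]
force: [-0.8, 0.6, -6.8]
grip_width: 0.166
grip_force: 59.7
```

Emit:
{"op": "drive_tool", "data": {"commands": "0 0 -.03 0 0 0 0;0 0 -.03 0 0 0 0;0 0 0 0 0 0 0"}}

```text
time_s: 32.45
eef_pos: [561.5, -16.7, 78.1]
ee_rot: [-0.001, 0.65, 0.76, -0.0]
force: [-0.2, -0.1, -7.4]
grip_width: 0.162
grip_force: 59.7
```

Emit:
{"op": "drive_tool", "data": {"commands": "0 0 -.03 0 0 0 0;0 0 -.03 0 0 0 0;0 0 -.03 0 0 0 0;0 0 -.03 0 0 0 0;0 0 -.02 0 0 0 0;0 0 0 0 0 0 0"}}

```text
time_s: 32.95
eef_pos: [561.5, -16.7, 64.3]
ee_rot: [-0.0, 0.65, 0.76, -0.0]
force: [-0.6, -0.2, -7.5]
grip_width: 0.169
grip_force: 59.7
```

Emit:
{"op": "drive_tool", "data": {"commands": "0 0 -.01 0 0 0 0;0 0 -.01 0 0 0 0;0 0 0 0 0 0 0;0 0 0 0 0 0 0"}}

```text
time_s: 33.28
eef_pos: [561.9, -16.8, 62.9]
ee_rot: [0.0, 0.65, 0.76, 0.0]
force: [-0.5, 0.1, -7.3]
grip_width: 0.168
grip_force: 59.7
```

Emit:
{"op": "drive_tool", "data": {"commands": "0 0 -.01 0 0 0 0;0 0 -.01 0 0 0 0;0 0 0 0 0 0 0;0 0 0 0 0 0 0"}}

```text
time_s: 33.62
eef_pos: [562.0, -16.8, 62.0]
ee_rot: [0.0, 0.65, 0.76, 0.0]
force: [-5.4, 0.0, 6.3]
grip_width: 0.168
grip_force: 61.4
```

Emit:
{"op": "drive_tool", "data": {"commands": "0 0 -.01 0 0 0 0;0 0 0 0 0 0 0;0 0 0 0 0 0 0"}}

```text
time_s: 33.87
eef_pos: [562.1, -16.8, 62.0]
ee_rot: [0.001, 0.65, 0.76, 0.0]
force: [-10.2, 0.5, 14.1]
grip_width: 0.164
grip_force: 62.5
```

Emit:
{"op": "drive_tool", "data": {"commands": "0 0 .01 0 0 0 0;0 0 0 0 0 0 50;0 0 0 0 0 0 50;0 0 0 0 0 0 50;0 0 0 0 0 0 50;0 0 0 0 0 0 50;0 0 .1 0 0 0 50;0 0 .2 0 0 0 50;0 0 .4 0 0 0 50;0 0 .4 0 0 0 50;0 0 .4 0 0 0 50;0 0 .4 0 0 0 50;0 0 .4 0 0 0 50;0 0 0 0 0 0 50;0 0 0 0 0 0 50"}}

```text
time_s: 35.12
eef_pos: [562.3, -16.9, 293.6]
ee_rot: [0.002, 0.65, 0.76, 0.001]
force: [-0.2, -0.3, -1.0]
grip_width: 0.5
grip_force: 0.0
```

```bash
python3 - <<'E'
from h import *
s=sense();print(s["eef_pos"])
c=shot("wrist");np.save("w14.npy",{k:c[k] for k in("P","M","f","cx","cy","pixels")},allow_pickle=True)
for o in("cover_grip","cover_slot","pin_a","cover_under","rod_grip","stand_top"):
    print(o,[([round(v) for v in b["position"]],round(b["confidence"],2)) for b in boxes_of(c,o)])
# cover outline by comparing predicted seated corners with image: count of cover-coloured pixels in/out
a=np.radians(8.9);Rz=R.from_euler('z',a).as_matrix()[:2,:2]
P=lambda x,y,z:proj(c,np.r_[Rz@[x,y]+[561.2,-16.3],z])[0]
for nm,x,y,z in[("slot",64,0,50),("pinA",-20,122.5,72),("pinB",-20,-122.5,72),("TL",-90,140,50),("TR",90,140,50),("BR",90,-140,50),("BL",-90,-140,50)]: print(nm,P(x,y,z).round())
g=cv2.cvtColor(c["pixels"],6)
def edge(x0,y0,dx,dy):
    v=[]
    for t in np.arange(-12,12.1,1):
        q=P(x0+dx*t,y0+dy*t,50); v.append(int(cv2.getRectSubPix(g,(3,3),tuple(map(float,q))).mean()))
    return v
for e in[(90,60,1,0),(-90,0,-1,0),(0,140,0,1),(50,-140,0,-1)]: print(e,edge(*e))
E
```

```text
[562.33849818 -16.88450905 293.61398046]
cover_grip [([284, 132], 0.8)]
cover_slot [([280, 130], 0.93)]
pin_a [([378, 154], 0.95)]
cover_under [([287, 131], 0.55), ([295, 384], 0.5)]
rod_grip [([296, 385], 0.87), ([104, 256], 0.31)]
stand_top [([295, 340], 0.72)]
slot [342. 155.]
pinA [262.  30.]
pinB [266. 265.]
TL [191.  13.]
TR [376.  13.]
BR [358. 269.]
BL [210. 269.]
(90, 60, 1, 0) [118, 118, 118, 118, 119, 119, 119, 119, 119, 119, 121, 126, 132, 137, 141, 143, 143, 143, 141, 139, 136, 135, 135, 136, 138]
(-90, 0, -1, 0) [120, 120, 119, 119, 119, 119, 119, 119, 120, 120, 123, 129, 136, 142, 146, 147, 147, 147, 147, 148, 148, 148, 148, 147, 147]
(0, 140, 0, 1) [120, 120, 120, 120, 120, 121, 121, 120, 120, 120, 120, 124, 131, 136, 138, 137, 136, 136, 136, 136, 135, 135, 135, 136, 137]
(50, -140, 0, -1) [116, 116, 116, 116, 116, 116, 116, 116, 116, 113, 109, 103, 97, 91, 87, 84, 83, 83, 85, 89, 99, 112, 125, 134, 138]
```

Emit:
{"op": "drive_tool", "data": {"commands": ".05 -.2 0 0 0 0 60;.1 -.3 0 0 0 0 60;.1 -.3 0 0 0 0 60;.1 -.3 0 0 0 0 60;.1 -.3 0 0 0 0 60;.1 -.3 0 0 0 0 60;0 -.3 0 0 0 0 60;0 -.25 0 0 0 0 60;0 -.1 0 0 0 0 60;0 0 0 0 0 0 60;0 0 0 0 0 0 60;0 0 0 0 0 0 60"}}

```text
time_s: 36.47
eef_pos: [617.1, -250.2, 291.2]
ee_rot: [0.0, 0.65, 0.76, 0.0]
force: [0.4, 0.5, 0.4]
grip_width: 0.598
grip_force: 0.0
```

```bash
python3 - <<'E'
from h import *
s=sense();print(s["eef_pos"])
c=shot("wrist");np.save("w15.npy",{k:c[k] for k in("P","M","f","cx","cy","pixels")},allow_pickle=True)
for o in("rod_grip","stand_top"):
    print(o,[([round(v) for v in b["position"]],round(b["confidence"],2)) for b in boxes_of(c,o)])
for z in(8,100,105,160): print(z,proj(c,[617,-268,z])[0].round())
u,v=proj(c,[617,-268,120])[0]; u0=int(np.clip(u-140,0,280));v0=int(np.clip(v-105,0,210));print(u0,v0)
cv2.imwrite("pics/w15.png",cv2.resize(c["pixels"][v0:v0+210,u0:u0+280],(800,600),interpolation=cv2.INTER_CUBIC))
E
```

```text
[ 617.05477288 -250.24265656  291.16453343]
rod_grip [([281, 191], 0.57)]
stand_top [([282, 157], 0.83)]
8 [283. 164.]
100 [283. 185.]
105 [283. 186.]
160 [282. 205.]
142 85
```

View pics/w15.png

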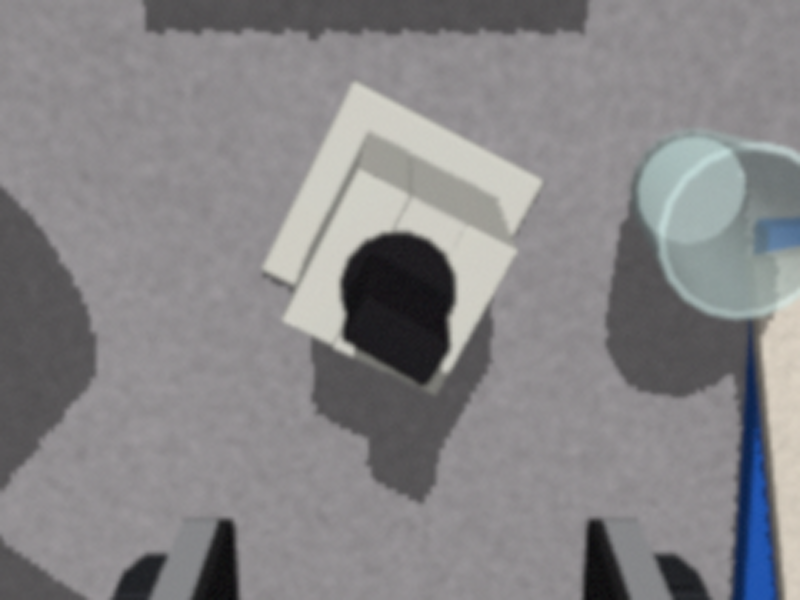

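The crop shows the stand top's corners at about (365,170), (517,250), (437,393) and (285,322). The black handle's top face is centred at about (398,339), tilted like the stand, with the flange disc at (398,285).

```bash
python3 - <<'E'
from h import *
c=np.load("w15.npy",allow_pickle=True).item()
f=lambda u,v,z:ray(c,142+u/(800/280),85+v/(800/280),z)[:2]
def quad(n,q,z):
    p=np.array([f(u,v,z) for u,v in q]);d=(p[1]+p[2]-p[0]-p[3])/2;e=(p[1]+p[0]-p[2]-p[3])/2
    print(n,p.mean(0).round(1),np.linalg.norm(d).round(1),np.linalg.norm(e).round(1),np.degrees(np.arctan2(d[1],d[0])).round(1))
quad("stand",[(365,170),(517,250),(437,393),(285,322)],100)
quad("foot",[(355,83),(542,183),(470,300),(263,270)],8)
quad("handle",[(363,295),(449,330),(432,383),(345,348)],160)
print(f(398,287,105))
# refine: dark segmentation of the handle + flange vs a projected model
from scipy.optimize import minimize
g=c["pixels"].max(2);m=(g<60).astype(np.uint8)
m[:150]=0;m[230:]=0;m[:,:240]=0;m[:,330:]=0;print("dark",m.sum())
def model(p):
    x,y,a=p;A=R.from_euler('z',a).as_matrix();im=np.zeros_like(m)
    B=np.array([(i,j,z) for i in(-15,15) for j in(-8,8) for z in(105,160)])@A.T+[x,y,0]
    th=np.linspace(0,6.28,40);F=np.array([(x+20*np.cos(t),y+20*np.sin(t),z) for t in th for z in(100,105)])
    for P in(B,F): cv2.fillConvexPoly(im,cv2.convexHull((proj(c,P)*16).round().astype(np.int32).reshape(-1,1,2)),1,shift=4)
    return im
cost=lambda p:int((model(p)!=m).sum())
best=min(((cost((x,y,a)),x,y,a) for x in np.arange(605,630,2) for y in np.arange(-280,-250,2) for a in np.radians(np.arange(-90,90,15))))
r=minimize(cost,best[1:],method="Nelder-Mead",options=dict(initial_simplex=np.array(best[1:])+np.array([(0,0,0),(2,0,0),(0,2,0),(0,0,.2)])))
print(best,r.x,np.degrees(r.x[2]),r.fun)
E
```

```text
stand [ 616.7 -268.1] 58.6 59.3 -18.3
foot [ 617.7 -261.3] 87.7 73.6 -9.0
handle [ 616.  -267.2] 27.2 17.0 -14.2
[ 615.59171056 -267.24314625]
dark 1509
(308, np.int64(615), np.int64(-270), np.float64(-0.7853981633974483)) [ 615.34428584 -269.01010945   -0.71550719] -40.99554210186094 297.0
```

Emit:
{"op": "drive_tool", "data": {"commands": "-.01 -.05 0 0 0 .147 55;0 -.05 0 0 0 .147 55;0 -.05 0 0 0 .147 55;0 -.023 0 0 0 .147 55;0 0 0 0 0 .147 55;0 0 0 0 0 .147 55;0 0 0 0 0 .147 55;0 0 0 0 0 .147 55;0 0 0 0 0 .147 55;0 0 -.1 0 0 .147 55;0 0 -.3 0 0 0 55;0 0 -.2 0 0 0 55;0 0 0 0 0 0 55;0 0 0 0 0 0 55;0 0 0 0 0 0 55"}}

```text
time_s: 37.87
eef_pos: [616.4, -269.0, 232.9]
ee_rot: [0.001, 0.13, 0.992, -0.001]
force: [-0.5, -0.2, 0.1]
grip_width: 0.549
grip_force: 0.0
```

```bash
cat > rodfit.py <<'E'
from h import *
from scipy.optimize import minimize
s=sense();print(s["eef_pos"],np.degrees(np.arctan2(*yaw()[1::-1,1])))
c=shot("wrist");np.save("w16.npy",{k:c[k] for k in("P","M","f","cx","cy","pixels")},allow_pickle=True)
print([(b["position"],round(b["confidence"],2)) for b in boxes_of(c,"rod_grip")])
g=c["pixels"].max(2)
q=proj(c,[616,-267.5,130])[0];print("centre",q,"grey along row",g[int(q[1]),int(q[0])-60:int(q[0])+60:6])
n,l,st,ce=cv2.connectedComponentsWithStats((g<50).astype(np.uint8))
i=l[int(q[1]),int(q[0])];m=(l==i).astype(np.uint8);print(i,st[i])
def model(p):
    x,y,a=p;A=R.from_euler('z',a).as_matrix();im=np.zeros_like(m)
    B=np.array([(i,j,z) for i in(-15,15) for j in(-8,8) for z in(105,160)])@A.T+[x,y,0]
    F=np.array([(x+20*np.cos(t),y+20*np.sin(t),z) for t in np.linspace(0,6.28,40) for z in(100,105)])
    for P in(B,F): cv2.fillConvexPoly(im,cv2.convexHull((proj(c,P)*16).round().astype(np.int32).reshape(-1,1,2)),1,shift=4)
    return im
cost=lambda p:int((model(p)!=m).sum())
best=min(((cost((x,y,a)),x,y,a) for x in np.arange(608,626,3) for y in np.arange(-277,-258,3) for a in np.radians(np.arange(-90,90,15))))
r=minimize(cost,best[1:],method="Nelder-Mead",options=dict(initial_simplex=np.array(best[1:])+np.array([(0,0,0),(2,0,0),(0,2,0),(0,0,.2)])))
print(best,r.x,np.degrees(r.x[2]),r.fun)
E
python3 rodfit.py
```

```text
[ 616.37327773 -269.01112948  232.93911309] 75.07834905171129
[([286.6, 190.0], 0.72), ([470.6, 71.8], 0.64)]
centre [287.90081498 194.10996948] grey along row [ 88  87  91 125 127 127 123  22  17  33  33  33  33  35 212 212 213 153
 150 152]
3 [ 263  161   47   66 2103]
(428, np.int64(614), np.int64(-268), np.float64(-0.2617993877991494)) [ 6.14537418e+02 -2.68936427e+02 -2.71998450e-01] -15.584363203941432 397.0
```

Emit:
{"op": "drive_tool", "data": {"commands": "-.01 0 -.2 0 0 0 55;0 0 -.3 0 0 0 55;0 0 -.3 0 0 0 55;0 0 -.2 0 0 0 50;0 0 -.13 0 0 0 50;0 0 -.1 0 0 0 50;0 0 0 0 0 0 50;0 0 0 0 0 0 50"}}

```text
time_s: 38.63
eef_pos: [615.2, -269.4, 108.9]
ee_rot: [0.001, 0.13, 0.992, -0.0]
force: [0.1, -0.1, 0.5]
grip_width: 0.502
grip_force: 0.0
```

Emit:
{"op": "drive_tool", "data": {"commands": "0 0 0 0 0 0 0;0 0 0 0 0 0 0;0 0 0 0 0 0 0;0 0 0 0 0 0 0;0 0 0 0 0 0 0;0 0 0 0 0 0 0;0 0 0 0 0 0 0;0 0 0 0 0 0 0", "force": 60}}

```text
time_s: 39.3
eef_pos: [615.3, -269.4, 109.4]
ee_rot: [0.001, 0.13, 0.992, -0.001]
force: [-0.6, 0.3, 5.6]
grip_width: 0.177
grip_force: 59.1
```

```bash
python3 st.py
```

```text
39.3 [ 615.33 -269.43  109.42] yaw y 75.06 [-0.65  0.32  5.61] 0.1768173382184656
[ 4.0820e-01  3.1127e+00 -1.7000e-03] [ 0.002  -0.0014 -1.    ]
```

Emit:
{"op": "drive_tool", "data": {"commands": "0 0 .1 0 0 0 0;0 0 .2 0 0 0 0;0 0 .3 0 0 0 0;0 0 .3 0 0 0 0;0 0 .3 0 0 0 0;0 0 0 0 0 0 0;0 0 0 0 0 0 0"}}

```text
time_s: 39.88
eef_pos: [615.2, -269.3, 229.9]
ee_rot: [0.002, 0.13, 0.992, -0.001]
force: [0.4, 0.7, -1.7]
grip_width: 0.176
grip_force: 58.4
```

```bash
python3 - <<'E'
from h import *
s=sense();print(s["eef_pos"],s["force"],s["wrist_torque"])
for n in("wrist","scene"):
    c=shot(n);np.save(f"r_{n}.npy",{k:c[k] for k in("P","M","f","cx","cy","pixels")},allow_pickle=True)
    for o in("rod_tip","rod_grip"): print(n,o,[(np.round(b["position"]),round(b["confidence"],2)) for b in boxes_of(c,o)])
    e=s["eef_pos"];z=e[2]-94.4
    for dz in(0,20,40,60,80):
        u,v=proj(c,[e[0],e[1],z+dz])[0];print(dz,(round(u),round(v)),c["pixels"][int(v),int(u)-14:int(u)+15:2].max(1))
E
```

```text
[ 615.22231846 -269.30789541  229.94553674] [ 0.36016038  0.65058758 -1.71365484] [ 0.04087203 -0.00295067 -0.03045984]
wrist rod_tip [(array([287., 268.]), 0.64), (array([473.,  75.]), 0.53), (array([288., 161.]), 0.18)]
wrist rod_grip [(array([286., 266.]), 0.63)]
0 (286, 199) [223 223 223 205 111  97 106 122 137 151 204 219 216 214 222]
20 (286, 208) [223 223 223 195  97  99 109 126 141 149 190 222 224 223 223]
40 (286, 219) [33 31 33 35 36 36 36 37 38 35 37 39 35 33 33]
60 (286, 231) [20 24 23 22 22 25 24 22 23 23 23 23 24 24 26]
80 (286, 247) [25 22 24 25 21 20 24 22 25 21 23 26 24 24 24]
scene rod_tip [(array([195., 243.]), 0.93), (array([402., 174.]), 0.57)]
scene rod_grip [(array([192., 244.]), 0.94)]
0 (199, 275) [136 137 138 140 141 144  97  99 118 181 192 185 182 174  76]
20 (198, 268) [137 140 138 141 137 136 101 101 140 140 123  80  85  87  87]
40 (197, 261) [137 141 139 139 143 146 114 105 122 141 140 145 145 141 140]
60 (196, 254) [139 141 143 143 147 155 108 109 129 145 143 145 142 141 138]
80 (194, 247) [141 132   9  18  19  24  19  21  23  21  29  81 149 143 147]
```

```bash
python3 - <<'E'
from h import *
c=np.load("r_wrist.npy",allow_pickle=True).item();e=np.array([615.22,-269.31,135.5])
print("rows180-222 mean cols283-289:",c["pixels"][180:222,283:290].max(2).mean(1).round().astype(int))
print("cols at row 203:",c["pixels"][203,276:298].max(1), c["pixels"][195,276:298].max(1))
print(c["pixels"][190:201,277:296:2].max(2))
X=np.array([-np.sin(np.radians(75)),np.cos(np.radians(75)),0])  # tool x
for d in(-4,-2,0,2,4):
    print(d,proj(c,e+d*X)[0].round(1), "ring rows",[proj(c,e+(d+k)*X)[0].round(1)[1] for k in(-4.5,4.5)], "flange",[proj(c,e+[0,0,85]+(d+k)*X)[0].round(1)[1] for k in(20,)])
s=np.load("r_scene.npy",allow_pickle=True).item()
for r in(254,258,262,266): print(r,s["pixels"][r,186:206].max(1))
for r in range(268,284): print(r,s["pixels"][r,194:204].max(1))
for dz in(60,20,0): print(proj(s,e+[0,0,dz])[0].round(1))
E
```

```text
rows180-222 mean cols283-289: [112 112 112 112 112 112 112 111 112 114 120 127 129 124 122 122 122 122
 122 123 123 122 124 123 124 125 125 125 125 125 125 123 110  75  39  27
  33  37  37  35  35  36]
cols at row 203: [223 221 198 140 101  95  98 103 109 115 123 131 139 144 150 165 195 220
 224 223 223 223] [163 159 156 142 113  98  97 100 108 114 122 131 138 143 142 145 144 142
 140 135 129 122]
[[145 144 143 135 123 114 113 111 112 112]
 [145 144 143 138 130 127 115 113 112 111]
 [146 144 137 127 122 139 128 116 112 111]
 [146 143 122 108 115 136 136 129 117 113]
 [145 138 107 102 114 132 141 141 131 120]
 [159 142  98 100 114 131 143 145 142 135]
 [195 162  94 101 113 131 144 151 161 157]
 [216 170  94 100 114 131 142 166 197 193]
 [221 162  94 102 113 132 142 171 217 218]
 [221 156  94 102 114 132 143 172 220 223]
 [221 155  94 102 115 132 143 171 221 223]]
-4 [286.1 203.8] ring rows [np.float64(209.7), np.float64(197.9)] flange [np.float64(221.5)]
-2 [286.1 201.2] ring rows [np.float64(207.1), np.float64(195.2)] flange [np.float64(217.7)]
0 [286.1 198.6] ring rows [np.float64(2
[... 662 characters left out ...]
8 144 145 122]
270 [139 129 105 104 103 115 143 130  78  80]
271 [135 128 109 103 102 105 134 131  81  80]
272 [138 129 107 105 105 101  93  74  77  78]
273 [140 138 120 104 103 105  95  87  81  85]
274 [145 144 125  97 104  99  92 118 142 181]
275 [146 144 133 113  99 100 152 193 192 188]
276 [138 137 147 153 147 170 190 187 182 182]
277 [149 176 189 188 188 186 184 182 182 181]
278 [187 185 183 182 182 183 181 181 182 183]
279 [182 181 182 182 181 181 182 181 183 184]
280 [181 181 181 181 181 182 182 185 185 185]
281 [181 181 183 183 183 184 186 190 194 163]
282 [182 182 183 185 189 192 167 118 106 110]
283 [181 183 185 177 138 105 112 110 115 116]
[195.5 254.2]
[198.2 268. ]
[199.4 274.7]
```

Emit:
{"op": "drive_tool", "data": {"commands": "0 .2 0 0 0 0 0;.01 .3 0 0 0 0 0;.01 .3 0 0 0 0 0;.01 .3 0 0 0 0 0;.01 .3 0 0 0 0 0;.01 .3 0 0 0 0 0;.01 .3 0 0 0 0 0;.01 .3 0 0 0 0 0;.01 .22 0 0 0 0 0;.02 .1 0 0 0 0 0;0 0 -.1 0 0 0 0;0 0 -.2 0 0 0 0;0 0 -.2 0 0 0 0;0 0 -.1 0 0 0 0;0 0 0 0 0 0 0;0 0 0 0 0 0 0;0 0 0 0 0 0 0"}}

```text
time_s: 41.6
eef_pos: [625.3, -7.8, 169.0]
ee_rot: [0.001, 0.13, 0.991, -0.0]
force: [0.0, 0.9, -0.1]
grip_width: 0.174
grip_force: 58.6
```

```bash
python3 st.py; python3 - <<'E'
from h import *
c=shot("wrist");np.save("sl.npy",{k:c[k] for k in("P","M","f","cx","cy","pixels")},allow_pickle=True)
e=sense()["eef_pos"]
a=np.radians(8.9);Rz=R.from_euler('z',a).as_matrix()[:2,:2]
# rectified patch of plane z=50 around slot, 1 mm/px, box axes: rows = box x, cols = box y
g=c["pixels"].max(2)
for x in np.arange(50,81,1):
    row=[]
    for y in np.arange(-22,23,2):
        q=proj(c,np.r_[Rz@[x,y]+[561.2,-16.3],50])[0];row.append(g[int(round(q[1])),int(round(q[0]))])
    print(x," ".join("%3d"%v for v in row))
print("tip",proj(c,e+[-.8,0,-94.4])[0], "slot",proj(c,[624.4,-6.4,50])[0])
E
```

```text
41.6 [625.35  -7.8  169.02] yaw y 75.02 [ 0.01  0.93 -0.12] 0.17407804580702377
[ 4.093e-01  3.113e+00 -4.000e-04] [ 1.8e-03 -5.0e-04 -1.0e+00]
50 148 148 148 148 147 147 149 150 148 148 148 149 148 148 147 149 148 149 149 149 149 150 150
51 148 148 148 148 148 148 148 148 149 147 148 149 149 149 149 149 148 147 149 151 149 151 150
52 148 146 149 148 147 148 148 149 148 148 148 148 149 148 149 148 148 148 148 150 149 149 149
53 149 148 148 148 148 148 149 148 148 148 150 149 148 147 149 147 147 148 149 149 149 149 150
54 148 148 148 149 147 147 148 148 149 149 149 148 149 149 148 148 148 147 150 150 150 149 150
55 149 148 147 148 147 149 147 148 148 148 149 145 148 148 148 147 147 147 148 149 150 150 148
56 147 147 146 147 146 147 147 147 147 146 147 146 143 141 145 142 143 140 142 147 146 147 148
57 145 146 145 146 143 194 194 194 197 194 194 196 171 131 131 132 128 128 130 147 146 147 146
58 139 143 146 146 149 212 216 220 217 221 219 217 152 133 135 134 134 131 123 142 145 145 146
59 119 130 132 145 149 220 221 221 222 222 222 221 163 135 135 135 135 135 125 146 145 145 146
60  94
[... 1353 characters left out ...]
7 115 129 155 163 152 148 148 149 148 148 148 149 149 148 148 149
75 147 147 147 147 145 116 107 122 139 154 161 148 149 148 147 150 148 148 149 148 148 148 148
76 147 147 148 147 145 105 110 122 148 162 162 148 146 148 148 147 150 148 148 148 148 149 148
77 146 147 146 146 134 108 110 131 149 162 154 147 147 146 147 149 147 148 148 148 148 148 148
78 145 146 147 148 133 107 116 132 157 165 154 146 148 147 148 147 148 148 148 148 149 147 148
79 112 136 141 141 111 108 116 141 158 165 148 147 146 148 146 148 147 146 148 148 148 148 149
80  68  90 111 131 107 112 125 141 163 163 148 147 147 146 147 146 147 147 146 148 146 148 147
tip [285.87859047 197.81388713] slot [287.31199958 187.41583564]
```

Emit:
{"op": "drive_tool", "data": {"commands": ".003 .02 0 0 0 0 0;0 0 -.1 0 0 0 0;0 0 -.08 0 0 0 0;0 0 -.04 0 0 0 0;0 0 -.04 0 0 0 0;0 0 0 0 0 0 0"}}

```text
time_s: 42.15
eef_pos: [624.7, -5.0, 140.7]
ee_rot: [-0.001, 0.13, 0.992, 0.0]
force: [0.0, 0.4, -0.2]
grip_width: 0.18
grip_force: 58.6
```

Emit:
{"op": "drive_tool", "data": {"commands": "0 0 -.05 0 0 0 0;0 0 -.05 0 0 0 0;0 0 -.03 0 0 0 0;0 0 0 0 0 0 0"}}

```text
time_s: 42.48
eef_pos: [624.8, -5.1, 128.0]
ee_rot: [-0.001, 0.13, 0.992, 0.0]
force: [-0.2, -1.2, -0.7]
grip_width: 0.178
grip_force: 58.6
```

Emit:
{"op": "drive_tool", "data": {"commands": "0 0 -.03 0 0 0 0;0 0 -.03 0 0 0 0;0 0 -.02 0 0 0 0;0 0 0 0 0 0 0"}}

```text
time_s: 42.82
eef_pos: [625.4, -5.1, 121.3]
ee_rot: [0.001, 0.13, 0.992, -0.0]
force: [-0.6, 0.8, 1.6]
grip_width: 0.174
grip_force: 59.1
```

Emit:
{"op": "drive_tool", "data": {"commands": "0 0 -.03 0 0 0 0;0 0 -.02 0 0 0 0;0 0 -.01 0 0 0 0;0 0 0 0 0 0 0;0 0 0 0 0 0 0"}}

```text
time_s: 43.23
eef_pos: [625.4, -5.1, 115.4]
ee_rot: [0.001, 0.13, 0.992, -0.0]
force: [0.0, 0.5, 4.5]
grip_width: 0.178
grip_force: 59.4
```

Emit:
{"op": "drive_tool", "data": {"commands": "0 0 -.02 0 0 0 0;0 0 0 0 0 0 0;0 0 0 0 0 0 0"}}

```text
time_s: 43.48
eef_pos: [625.4, -5.1, 113.2]
ee_rot: [0.0, 0.13, 0.992, -0.0]
force: [0.1, 0.3, 4.5]
grip_width: 0.181
grip_force: 59.4
```

Moving against friction; continuing to the stop.

Emit:
{"op": "drive_tool", "data": {"commands": "0 0 -.01 0 0 0 0;0 0 -.01 0 0 0 0;0 0 0 0 0 0 0;0 0 0 0 0 0 0"}}

```text
time_s: 43.82
eef_pos: [625.6, -5.2, 112.2]
ee_rot: [0.001, 0.13, 0.992, -0.0]
force: [-1.5, -0.0, 10.4]
grip_width: 0.18
grip_force: 60.3
```

Emit:
{"op": "drive_tool", "data": {"commands": "0 0 -.01 0 0 0 0;0 0 -.01 0 0 0 0;0 0 0 0 0 0 0;0 0 0 0 0 0 0"}}

```text
time_s: 44.15
eef_pos: [626.1, -5.3, 111.9]
ee_rot: [0.002, 0.13, 0.992, -0.0]
force: [-4.2, 0.6, 19.6]
grip_width: 0.173
grip_force: 61.9
```

Emit:
{"op": "drive_tool", "data": {"commands": "0 0 .05 0 0 0 0;0 0 .1 0 0 0 0;0 0 .2 0 0 0 0;0 0 .3 0 0 0 0;0 0 .3 0 0 0 0;0 0 .25 0 0 0 0;0 0 0 0 0 0 0;-.01 -.2 0 0 0 0 0;-.01 -.3 0 0 0 0 0;-.01 -.3 0 0 0 0 0;-.01 -.3 0 0 0 0 0;-.01 -.3 0 0 0 0 0;-.01 -.3 0 0 0 0 0;-.01 -.3 0 0 0 0 0;-.01 -.3 0 0 0 0 0;-.01 -.2 0 0 0 0 0;0 -.14 0 0 0 0 0;0 0 0 0 0 0 0;0 0 0 0 0 0 0;0 0 0 0 0 0 0"}}

```text
time_s: 45.82
eef_pos: [616.4, -267.8, 228.8]
ee_rot: [-0.0, 0.129, 0.992, 0.0]
force: [0.6, 0.7, -0.4]
grip_width: 0.174
grip_force: 58.6
```

```bash
python3 st.py; python3 - <<'E'
from h import *
c=np.load("r_wrist.npy",allow_pickle=True).item()
w=shot("wrist");e=sense()["eef_pos"]
print("rows180-222",w["pixels"][180:222,283:290].max(2).mean(1).round().astype(int))
print(w["pixels"][203,276:298].max(1))
# bolt check: image change around the guide, top view vs start
t=shot("top");o=cv2.imread("pics/top0.png")
a=np.radians(8.9);Rz=R.from_euler('z',a).as_matrix()[:2,:2]
for x in range(66,126,4):
    q=proj(t,np.r_[Rz@[x,0]+[561.2,-16.3],54])[0];u,v=map(int,q.round());print(x,(u,v),t["pixels"][v,u-2:u+3].max(1),o[v,u-2:u+3].max(1))
E
```

```text
45.8167 [ 616.37 -267.79  228.78] yaw y 75.12 [ 0.62  0.69 -0.43] 0.1744056929294769
[-4.0670e-01 -3.1148e+00 -9.0000e-04] [-2.e-04  6.e-04 -1.e+00]
rows180-222 [112 112 111 112 112 112 112 112 112 112 112 117 121 122 122 122 122 122
 123 123 123 123 124 124 124 125 125 126 125 125 126 123 109  74  39  29
  33  36  36  36  35  35]
[223 221 198 141 101  95  97 103 110 115 124 132 139 146 150 164 196 219
 223 223 223 224]
66 (279, 174) [88 88 87 88 92] [ 88  94 112 130 135]
70 (278, 172) [79 77 76 77 81] [85 81 81 84 80]
74 (278, 171) [89 86 84 84 81] [94 92 92 92 88]
78 (278, 169) [88 81 79 81 87] [96 97 96 96 97]
82 (278, 168) [122 113 106  99  96] [95 96 95 95 96]
86 (277, 166) [141 142 144 143 143] [ 99 103 105 106 102]
90 (277, 165) [142 142 142 141 141] [ 99 109 115 116 113]
94 (277, 164) [140 141 141 141 141] [72 76 82 90 97]
98 (277, 162) [129 131 132 132 133] [95 90 86 80 74]
102 (276, 161) [80 82 90 96 97] [140 137 136 133 126]
106 (276, 159) [105 101  94  88  85] [144 143 143 143 144]
110 (276, 158) [122 124 126 127 123] [143 143 143 142 142]
114 (276, 156) [67 70 76 82 85] [133 139 142 142 143]
118 (276, 155) [70 65 67 67 65] [100 117 128 131 132]
122 (275, 154) [99 91 88 87 87] [64 68 78 81 82]
```

Emit:
{"op": "drive_tool", "data": {"commands": "-.01 -.015 -.1 0 0 0 0;0 0 -.2 0 0 0 0;0 0 -.2 0 0 0 0;0 0 -.2 0 0 0 0;0 0 -.2 0 0 0 0;0 0 -.15 0 0 0 0;0 0 -.08 0 0 0 0;0 0 -.04 0 0 0 0;0 0 0 0 0 0 0;0 0 0 0 0 0 0"}}

```text
time_s: 46.75
eef_pos: [615.5, -270.7, 112.7]
ee_rot: [0.001, 0.13, 0.992, -0.0]
force: [0.7, 0.3, -1.1]
grip_width: 0.175
grip_force: 58.6
```

Emit:
{"op": "drive_tool", "data": {"commands": "0 0 -.01 0 0 0 0;0 0 -.01 0 0 0 0;0 0 0 0 0 0 0"}}

```text
time_s: 47.0
eef_pos: [615.2, -270.7, 110.2]
ee_rot: [0.0, 0.13, 0.992, -0.0]
force: [-1.2, -0.7, -1.8]
grip_width: 0.176
grip_force: 58.6
```

Emit:
{"op": "drive_tool", "data": {"commands": "0 .01 -.008 0 0 0 0;0 0 0 0 0 0 0;0 0 0 0 0 0 50;0 0 0 0 0 0 50;0 0 0 0 0 0 50;0 0 0 0 0 0 50;0 0 0 0 0 0 50;0 0 .1 0 0 0 50;0 0 .3 0 0 0 50;0 0 .4 0 0 0 50;0 0 .4 0 0 0 50;0 0 0 0 0 0 50;0 0 0 0 0 0 50"}}

```text
time_s: 48.08
eef_pos: [615.8, -270.0, 232.4]
ee_rot: [0.003, 0.13, 0.992, -0.001]
force: [0.1, -0.2, -0.8]
grip_width: 0.501
grip_force: 0.0
```

```bash
python3 rodfit.py; python3 - <<'E'
from h import *
t=shot("top");o=cv2.imread("pics/top0.png");d=cv2.absdiff(t["pixels"],o).max(2)
n,l,st,ce=cv2.connectedComponentsWithStats((d>40).astype(np.uint8))
for i in range(1,n):
    if st[i,4]>80: print(st[i],ray(t,*ce[i],0).round())
for q in("rod_grip","stand_top"):
  s=shot("scene");print(q,[(np.round(b["position"]),round(b["confidence"],2)) for b in boxes_of(s,q)])
E
```

```text
[ 615.81282606 -269.99752856  232.43661273] 75.05672875455264
[([285.8, 185.5], 0.6), ([470.7, 74.5], 0.35)]
centre [289.52441896 194.32318914] grey along row [ 89  90  90 124 127 127  87  22  31  32  35  33  32 168 213 212 212 152
 151 149]
3 [ 263  159   46   65 2063]
(466, np.int64(614), np.int64(-271), np.float64(-0.2617993877991494)) [ 6.13365308e+02 -2.70411462e+02 -2.73581439e-01] -15.675061813452247 453.0
[ 405   71   69   89 1196] [ 802. -441.    0.]
[ 321  152  210  201 8698] [ 442. -491.    0.]
[375 162  18  18 170] [ 647. -310.    0.]
[385 167  31  26 438] [ 622. -354.    0.]
[188 180  13  27  93] [583. 229.   0.]
[196 226  13  30 166] [453. 205.   0.]
[230 236  59  57 856] [394.  37.   0.]
[199 243  30  31 210] [400. 179.   0.]
[ 184  271  100   83 4357] [261. 118.   0.]
[286 272  36  36 444] [317. -72.   0.]
[149 307  21  14  86] [255. 316.   0.]
[ 257  309  130  109 6440] [ 117. -130.    0.]
[208 335  25  12  92] [182. 155.   0.]
[   0  347   65   73 2710] [ 76. 670.   0.]
[ 151  349  141   71 2453] [ 84. 124.   0.]
rod_grip [(array([196., 280.]), 0.62)]
stand_top [(array([206., 309.]), 0.77)]
```

```bash
python3 -c "
from rig import *
print(finish_job())"
```

```text
the job is handed in; nothing more can be done
None
```

The job is handed in at about 48 s, but `finish_job()` returned no verdict: both grey bars found (no third was seen) are flat in the tray, the cover is flush on its pins, the latch is pressed to its stop with the bolt about 18 mm over the cover edge, and the rod is upright in its stand.

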